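# File the drained test plates in the magazine

### The arm

A 6-joint arm with a two-finger parallel gripper is mounted at the origin on a cart in front of the work surface, level with it; the furniture and walls round the work are solid. World frame = base frame: x ahead of the robot, y to its left, z up, the work surface at z = 0. Lengths are in m, angles in degrees, forces in N, time in s.
With the tool pointing down it reaches from about 0.25 to 0.725 m from the base axis. Payload 9.7 kg.
Tool frame: the origin (TCP) lies where the fingers leave the gripper's body, on its centre line; the fingertips stand 73 mm ahead of it and the grasp point (between the pads) lies 54 mm ahead of it; z points along the fingers, y is the line along which they close (so a half turn about z gives the same grasp; the last joint's range is limited). The gripper opens to 85 mm and grips with 20 to 120 N. Pads are 22 mm wide; open, the fingers measure 114 mm over their backs; the gripper's body (76 mm by 85 mm) begins 54 mm behind the grasp point. The pads swing forward as they close: fully open they stand 13 mm farther back than shut.
Start: joints at [67.724, 4.979, 10.078, 95.1, 0, 90], TCP at [0.208, 0.509, 0.304] pointing down, gripper open.
Joint ranges: [-179.16, 179.16], [-48.56, 103.87], [-65.8, 70.77], [-126.05, 130.52], [-82.76, 87.17], [-180, 180]. Speed limits (degrees/s): [127.2, 127.2, 147.25, 180, 180, 180].

### API

Orientations are given as [roll, pitch, yaw] about the fixed x, y, z axes, in that order (R = Rz(yaw) Ry(pitch) Rx(roll)).
In Python, from workcell import sensors, imaging, bot gives the robot as it stands.
- The arm moves only by the tool apply_moves, never from a script. Its argument "rows" is a list of rows, each a list of 3 entries, a list of its own where there are three numbers: the shift along the tool's x, y, z in units of 10 cm (1.0 is 10 cm), then the turn, a rotation vector about the tool's x, y, z in units of 30 degrees (1.0 is 30 degrees), then the opening, from 0 (shut) to 1 (fully open). A call has 1 to 20 rows; each row is the pose to reach, as a shift and turn from the pose commanded when the call began, along the tool's axes at that moment; what a row does not reach only later rows make up. A row lasts 1/10 s, in which the tool goes at most 50 mm and 8.59 degrees, less where a joint would pass 70% of its speed; a pose out of reach is approached as far as the arm can. A call with a number of a shift or a turn outside -1 to 1 is refused whole. A call with a gripper value outside its range is refused whole. The fingers move at their own pace and stop on an object; "force" is the grip in N (left out, the last holds). Time passes only in rows, so rows that repeat a pose let the fingers close. It gives the time, the measured TCP pose, the force, the opening and the grip force at its end, in the units of the state.
- sensors.get_obs(): the state, without advancing time (a new reading comes with each control period).
- imaging.camera(name): name is "scene" or "side" or "wrist"; returns (picture, depth): 400x640x3 uint8, red, green, blue; 400x640 float32, m along the optical axis (not along the pixel's ray), 0 where there is no reading.
- imaging.get_calibration(name): a dict with "intrinsics" (3x3 intrinsics, pixels), "world_from_camera" (4x4, takes a point from camera to world coordinates). Camera axes: x right, y down, z forward; pixel columns grow to the right and rows downward; lengths in m; the calibration is good to about 2 mm. A picture is of the moment at which its call begins: read the wrist's pose just before it. get_calibration takes no time and is no camera call; for the wrist camera it gives the pose at the moment of the call.
- bot.job_done(): hands the job in; it is judged then, once.
The state is a dict: "time": time; "q": joint angles; "qd": joint speeds; "joint_efforts": joint torques, N m; "ee_pos": TCP position; "tcp_rot": TCP orientation; "wrist_force": force on the tool from outside, world axes, zero at the start; "torque": the same for the moment, N m; "opening": finger opening in m; "grasp_force": force on a finger pad.
Only numpy, scipy, OpenCV 4.12 (cv2) and the standard library are available. Lean on these libraries where they do the work, as an engineer would, in place of code of your own. Each camera call takes 0.05 s, during which the arm holds its last target. There are 200 camera calls.

### The job

The rinsed test plates on the draining rack are dry: lift every one up and off its hook and stand it, slot end up, in the plate magazine with the two plates that lean there, sliding the magazine's backing block back first to make room. Then push the block up against the row until you feel it go solid, so that all the plates stand upright, squared and without gaps between backstop and block, and let go. Leave the tin, the bottle and the sample cylinder where they are.

Things in the scene. Friction and masses are not known exactly. Their poses are not given: they have to be found in the camera images.
- plate_a_center (a point): aluminium test plate, 120 tall, 64 wide, 8 mm thick, 0.13 kg; this is its centre, 60 mm below its top edge. Own x: across the thickness, y: across the width, z: towards the end with the hanging slot (40 wide, 26 mm high; the strip above it, 26 mm high, can be pinched from above). Both faces alike. At the start it leans in the magazine, top against the backstop, foot 30 mm off.
- plate_b_center (a point): aluminium test plate, 120 tall, 64 wide, 8 mm thick, 0.13 kg; this is its centre, 60 mm below its top edge. Own x: across the thickness, y: across the width, z: towards the end with the hanging slot (40 wide, 26 mm high; the strip above it, 26 mm high, can be pinched from above). Both faces alike. At the start it leans in the magazine against plate_a.
- plate_1_center (a point): aluminium test plate, 120 tall, 64 wide, 8 mm thick, 0.13 kg; this is its centre, 60 mm below its top edge. Own x: across the thickness, y: across the width, z: towards the end with the hanging slot (40 wide, 26 mm high; the strip above it, 26 mm high, can be pinched from above). Both faces alike. At the start it hangs (if present) on hook 1, lower edge 30 mm above the bench.
- plate_2_center (a point): aluminium test plate, 120 tall, 64 wide, 8 mm thick, 0.13 kg; this is its centre, 60 mm below its top edge. Own x: across the thickness, y: across the width, z: towards the end with the hanging slot (40 wide, 26 mm high; the strip above it, 26 mm high, can be pinched from above). Both faces alike. At the start it hangs (if present) on hook 2, lower edge 30 mm above the bench.
- plate_3_center (a point): aluminium test plate, 120 tall, 64 wide, 8 mm thick, 0.13 kg; this is its centre, 60 mm below its top edge. Own x: across the thickness, y: across the width, z: towards the end with the hanging slot (40 wide, 26 mm high; the strip above it, 26 mm high, can be pinched from above). Both faces alike. At the start it hangs (if present) on hook 3, lower edge 30 mm above the bench.
- plate_4_center (a point): aluminium test plate, 120 tall, 64 wide, 8 mm thick, 0.13 kg; this is its centre, 60 mm below its top edge. Own x: across the thickness, y: across the width, z: towards the end with the hanging slot (40 wide, 26 mm high; the strip above it, 26 mm high, can be pinched from above). Both faces alike. At the start it hangs (if present) on hook 4, lower edge 30 mm above the bench.
- plate_5_center (a point): aluminium test plate, 120 tall, 64 wide, 8 mm thick, 0.13 kg; this is its centre, 60 mm below its top edge. Own x: across the thickness, y: across the width, z: towards the end with the hanging slot (40 wide, 26 mm high; the strip above it, 26 mm high, can be pinched from above). Both faces alike. At the start it hangs (if present) on hook 5, lower edge 30 mm above the bench.
- magazine: grey steel plate magazine, fixed, 262 x 100 mm; origin under its middle at bench level. Own x: along the row towards the backstop, y: across, z: up. Floor 12 mm above the bench. Side walls 72 mm apart inside, from x = -126 to +110 mm, 42 mm tall above the floor, then flared outwards up to 54 mm.
- backstop_foot (a point): foot of the face of the magazine's upright backstop (face 122 mm tall), mid-width at floor level, at x = +110 mm in the magazine; the plates are to be pressed against this face. Pushing a leaning row upright takes 8 to 20 N at the grip of the backing block; the force climbs steeply once the row is closed up
- follower_face (a point): foot of the face of the backing block, mid-width at floor level (axes as the magazine's): a loose 0.6 kg steel block that slides easily in the magazine's channel and stays where it is left. Its foot runs under two rails, so it cannot tip or lift out, and reaches 75 mm behind the face (66 wide, 90 tall, 8 mm thick); right back against the end stop the face is at x = -47 mm.
- follower_grip (a point): centre of the backing block's round black grip: upright, 22 mm across, 40 mm tall (its top 20 mm above this point, 105 mm above the bench), 42 mm behind the block's face, a thinner stem below it. Pinch it to slide the block. At the start the block is too near the leaning plates to let more in.
- rack: steel draining rack, fixed; origin at bench level below the hooks. Own -x: the way the hooks point (towards the robot), y: along the row, z: up. Drip tray 16 mm high (x -92 to +32, y +-210 mm), cross bar at x = +12 mm, 110 mm above the bench, below the hooks. Hooks 1 to 5 at y = -160, -80, 0, 80, 160 mm (1 rightmost seen from the robot).
- hook_1 (a point): hook 1, top of its flat strip at x = -24 mm in the rack, where a plate hangs. Each hook: strip 26 wide, 4 mm thick, its top 124 mm above the bench, running to x = -50 mm, where a lip turns up 10 mm. A hung plate's top edge is 150 mm above the bench; it clears lip and strip when raised 11 to 21 mm, then comes away along -x.
- hook_2 (a point): hook 2, the same point
- hook_3 (a point): hook 3, the same point
- hook_4 (a point): hook 4, the same point
- hook_5 (a point): hook 5, the same point
- grease_tin: bystander: flat tin with a green lid, 54 mm across, 20 mm tall; origin under its middle
- reagent_bottle: bystander: white bottle, 45 mm across, 132 mm tall; origin under its middle
- sample_disc: bystander: grey metal sample cylinder, 36 mm across, 28 mm tall; origin under its middle
Things that resemble listed ones, but are neither listed nor needed, are in the scene too. What is shaped like the part that bears plate_3_center but purple is not meant.

How it is judged (in metres and radians):
At the end, for the whole second after the job is handed in: Every plate present stands still on the magazine's floor, slot up, upright to 0.05 rad, centred to 7 mm; from the backstop on, plate follows plate every 8 mm and the backing block's face follows the last, with at most 4 mm of play in all; the block stands level and still on the floor (angle between each of plate_a_center, plate_b_center, plate_1_center, plate_2_center, plate_3_center, plate_4_center, plate_5_center, follower_face's own z axis and vertical below 0.05 rad and linear speed of each of plate_a, plate_b, plate_1, plate_2, plate_3, plate_4, plate_5, follower below 0.02 m/s and z of plate_a_center in the frame of magazine between 0.068 and 0.076 m and y of plate_a_center in the frame of magazine between -0.007 and 0.007 m and x of plate_a_center in the frame of magazine between 0.03 and 0.11 m and z of plate_b_center in the frame of magazine between 0.068 and 0.076 m and y of plate_b_center in the frame of magazine between -0.007 and 0.007 m and x of plate_b_center in the frame of magazine between 0.03 and 0.11 m and z of plate_1_center in the frame of magazine between 0.068 and 0.076 m and y of plate_1_center in the frame of magazine between -0.007 and 0.007 m and x of plate_1_center in the frame of magazine between 0.03 and 0.11 m and z of plate_2_center in the frame of magazine between 0.068 and 0.076 m and y of plate_2_center in the frame of magazine between -0.007 and 0.007 m and x of plate_2_center in the frame of magazine between 0.03 and 0.11 m and z of plate_3_center in the frame of magazine between 0.068 and 0.076 m and y of plate_3_center in the frame of magazine between -0.007 and 0.007 m and x of plate_3_center in the frame of magazine between 0.03 and 0.11 m and z of plate_4_center in the frame of magazine between 0.068 and 0.076 m and y of plate_4_center in the frame of magazine between -0.007 and 0.007 m and x of plate_4_center in the frame of magazine between 0.03 and 0.11 m and z of plate_5_center in the frame of magazine between 0.068 and 0.076 m and y of plate_5_center in the frame of magazine between -0.007 and 0.007 m and x of plate_5_center in the frame of magazine between 0.03 and 0.11 m and (x of follower_face in the frame of magazine above 0.1055 m or x of plate_a_center in the frame of magazine between 0.1018 and 0.1082 m or x of plate_b_center in the frame of magazine between 0.1018 and 0.1082 m or x of plate_1_center in the frame of magazine between 0.1018 and 0.1082 m or x of plate_2_center in the frame of magazine between 0.1018 and 0.1082 m or x of plate_3_center in the frame of magazine between 0.1018 and 0.1082 m or x of plate_4_center in the frame of magazine between 0.1018 and 0.1082 m or x of plate_5_center in the frame of magazine between 0.1018 and 0.1082 m) and (x of follower_face in the frame of magazine above 0.0975 m or x of plate_a_center in the frame of magazine between 0.0938 and 0.1002 m or x of plate_b_center in the frame of magazine between 0.0938 and 0.1002 m or x of plate_1_center in the frame of magazine between 0.0938 and 0.1002 m or x of plate_2_center in the frame of magazine between 0.0938 and 0.1002 m or x of plate_3_center in the frame of magazine between 0.0938 and 0.1002 m or x of plate_4_center in the frame of magazine between 0.0938 and 0.1002 m or x of plate_5_center in the frame of magazine between 0.0938 and 0.1002 m) and (x of follower_face in the frame of magazine above 0.0895 m or x of plate_a_center in the frame of magazine between 0.0858 and 0.0922 m or x of plate_b_center in the frame of magazine between 0.0858 and 0.0922 m or x of plate_1_center in the frame of magazine between 0.0858 and 0.0922 m or x of plate_2_center in the frame of magazine between 0.0858 and 0.0922 m or x of plate_3_center in the frame of magazine between 0.0858 and 0.0922 m or x of plate_4_center in the frame of magazine between 0.0858 and 0.0922 m or x of plate_5_center in the frame of magazine between 0.0858 and 0.0922 m) and (x of follower_face in the frame of magazine above 0.0815 m or x of plate_a_center in the frame of magazine between 0.0778 and 0.0842 m or x of plate_b_center in the frame of magazine between 0.0778 and 0.0842 m or x of plate_1_center in the frame of magazine between 0.0778 and 0.0842 m or x of plate_2_center in the frame of magazine between 0.0778 and 0.0842 m or x of plate_3_center in the frame of magazine between 0.0778 and 0.0842 m or x of plate_4_center in the frame of magazine between 0.0778 and 0.0842 m or x of plate_5_center in the frame of magazine between 0.0778 and 0.0842 m) and (x of follower_face in the frame of magazine above 0.0735 m or x of plate_a_center in the frame of magazine between 0.0698 and 0.0762 m or x of plate_b_center in the frame of magazine between 0.0698 and 0.0762 m or x of plate_1_center in the frame of magazine between 0.0698 and 0.0762 m or x of plate_2_center in the frame of magazine between 0.0698 and 0.0762 m or x of plate_3_center in the frame of magazine between 0.0698 and 0.0762 m or x of plate_4_center in the frame of magazine between 0.0698 and 0.0762 m or x of plate_5_center in the frame of magazine between 0.0698 and 0.0762 m) and (x of follower_face in the frame of magazine above 0.0655 m or x of plate_a_center in the frame of magazine between 0.0618 and 0.0682 m or x of plate_b_center in the frame of magazine between 0.0618 and 0.0682 m or x of plate_1_center in the frame of magazine between 0.0618 and 0.0682 m or x of plate_2_center in the frame of magazine between 0.0618 and 0.0682 m or x of plate_3_center in the frame of magazine between 0.0618 and 0.0682 m or x of plate_4_center in the frame of magazine between 0.0618 and 0.0682 m or x of plate_5_center in the frame of magazine between 0.0618 and 0.0682 m) and (x of follower_face in the frame of magazine above 0.0575 m or x of plate_a_center in the frame of magazine between 0.0538 and 0.0602 m or x of plate_b_center in the frame of magazine between 0.0538 and 0.0602 m or x of plate_1_center in the frame of magazine between 0.0538 and 0.0602 m or x of plate_2_center in the frame of magazine between 0.0538 and 0.0602 m or x of plate_3_center in the frame of magazine between 0.0538 and 0.0602 m or x of plate_4_center in the frame of magazine between 0.0538 and 0.0602 m or x of plate_5_center in the frame of magazine between 0.0538 and 0.0602 m) and z of follower_face in the frame of magazine between 0.008 and 0.017 m); the robot touches nothing.
It fails at once if the grease tin is moved by more than 30 mm (distance of grease_tin from where it was at the start of the episode above 0.03 m).
It fails at once if the reagent bottle is moved by more than 30 mm (distance of reagent_bottle from where it was at the start of the episode above 0.03 m).
It fails at once if the sample disc is moved by more than 30 mm (distance of sample_disc from where it was at the start of the episode above 0.03 m).
Of plate_1, plate_2, plate_3, plate_4, plate_5 only 3 to 5 are there at a start; the rules pass over those that are not, and their reading is None.
At some moment in a run one of follower may be knocked a few centimetres aside while the robot is not near it.
It also fails if it takes over 210 s, if anything falls off the work surface, if the arm or the gripper's body presses on something with over 40 N, if the wrist force passes 120 N, or if a joint passes its speed limit or range.

## Working session

There is one attempt and no reset: what is moved stays moved. The work goes in short steps, Python scripts to look and compute and a tool call to move; the robot and the scene stay as the last step left them, time stands still between calls to the robot, and variables do not carry over. Pictures are saved under pics/ and viewed, at most 14 in all, crops included, and the job is handed in when it is done.

Besides the shell and the picture viewer there is one more tool, called after "Emit:" as name([rows], argument=value, ...), one row to a line, values as JSON. apply_moves: Moves the arm, as the interface text tells. Its arguments: {"type":"object","properties":{"rows":{"type":"array"},"force":{"type":"number"}},"required":["rows"]}

```bash
mkdir -p pics; ls; cat > h.py <<'E'
import numpy as np, cv2
from workcell import sensors, imaging, bot
def snap(name,fn=None):
    im,d=imaging.camera(name); c=imaging.get_calibration(name)
    if fn: cv2.imwrite('pics/'+fn,im[:,:,::-1])
    return im,d,np.array(c['intrinsics']),np.array(c['world_from_camera'])
def cloud(d,K,T):
    v,u=np.mgrid[0:d.shape[0],0:d.shape[1]]
    P=np.stack([(u-K[0,2])/K[0,0]*d,(v-K[1,2])/K[1,1]*d,d],-1)
    return P@T[:3,:3].T+T[:3,3]
E
python3 - <<'E'
from h import *
for n in ['scene','side']:
    im,d,K,T=snap(n,n+'0.png'); np.savez(n+'0.npz',im=im,d=d,K=K,T=T); print(n,K[0,0],T.round(3).tolist())
o=sensors.get_obs(); print(o)
E
```

```text
pics
scene 485.7960648848397 [[0.577, -0.607, 0.547, -0.293], [-0.817, -0.414, 0.402, -0.593], [-0.018, -0.679, -0.734, 1.131], [0.0, 0.0, 0.0, 1.0]]
side 491.71485049756564 [[-0.831, -0.331, 0.447, -0.089], [-0.556, 0.479, -0.679, 0.846], [0.01, -0.813, -0.582, 0.856], [0.0, 0.0, 0.0, 1.0]]
{'time': 0.1, 'q': array([6.77242304e+01, 5.00844533e+00, 1.00392738e+01, 9.50968406e+01,
       5.10511486e-04, 9.00015269e+01]), 'qd': array([ 0.03640682, -0.12591683,  0.15581608, -0.1103755 , -0.10267254,
        0.02304668]), 'joint_efforts': array([ 2.19200476e-03, -5.21557045e+01,  4.65655088e+01,  1.60531449e-02,
        1.36628501e-04, -8.20991914e-07]), 'ee_pos': array([0.20844623, 0.50886228, 0.30325163]), 'tcp_rot': array([-1.79933988e+02, -5.08751960e-04,  1.57722703e+02]), 'wrist_force': array([ 0.14257725, -0.16256028,  0.20201188]), 'torque': array([-0.04000057, -0.00899052,  0.00377291]), 'grasp_force': 0.0, 'opening': 0.08528380090030124}
```

View pics/scene0.png

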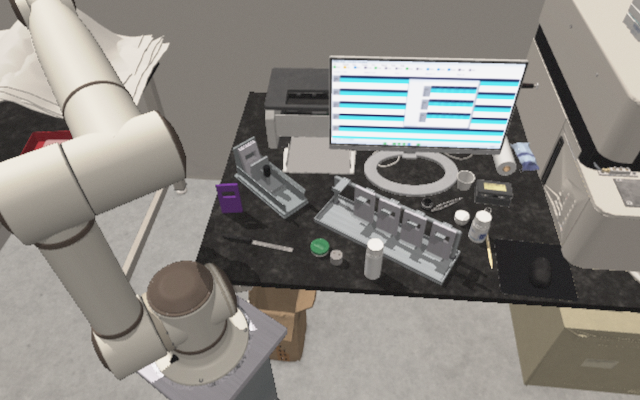

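View pics/side0.png

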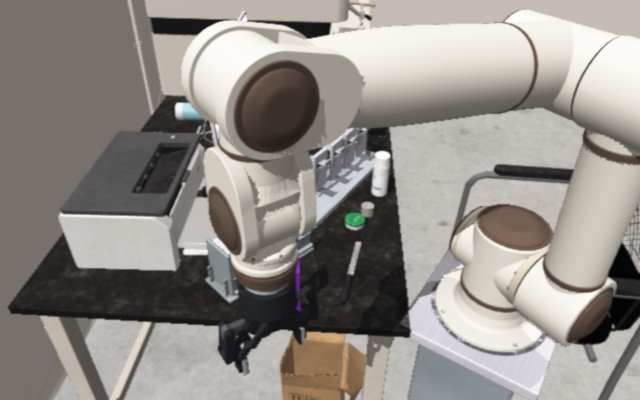

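The scene view shows the magazine at about (270,185), with its backstop upper left at (245,155) and the black grip at (267,170). The rack is at about (385,230). The tin is at (320,247), the cylinder at (336,257) and the bottle at (373,258). The purple decoy plate is at (230,198). A second bottle (480,225) and some cups are also there but not needed. Next I'll look closer and measure.

```bash
python3 - <<'E'
from h import *
z=np.load('scene0.npz'); im,d,K,T=[z[k] for k in ('im','d','K','T')]
c=np.hstack([cv2.resize(im[135:285,205:345],(560,600),interpolation=cv2.INTER_CUBIC)]);
cv2.imwrite('pics/crop_rack.png',cv2.resize(im[170:285,305:470],(800,558),interpolation=cv2.INTER_CUBIC)[:,:,::-1])
cv2.imwrite('pics/crop_mag.png',cv2.resize(im[130:220,210:320],(733,600),interpolation=cv2.INTER_CUBIC)[:,:,::-1])
P=cloud(d,K,T)
for n,(u,v) in dict(mag0=(245,148),grip=(267,168),magend=(303,203),tin=(320,247),disc=(336,255),bottle=(375,243),rackL=(318,218),rackR=(447,272),b2=(482,215),purple=(230,185)).items(): print(n,P[v,u].round(3))
# heightmap top-down points of rack at z 0.13..0.16
m=(P[...,2]>.125)&(P[...,2]<.16)&(P[...,0]>.3)&(P[...,0]<.8)&(abs(P[...,1])<.6)
v,u=np.where(m); 
for a in range(0,len(u),max(1,len(u)//60)): print((u[a],v[a]),P[v[a],u[a]].round(3),end=' ')
E
```

```text
mag0 [0.517 0.278 0.127]
grip [0.504 0.181 0.102]
magend [0.511 0.052 0.014]
tin [ 0.398 -0.092  0.017]
disc [ 0.396 -0.148  0.024]
bottle [ 0.418 -0.254  0.131]
rackL [ 0.495 -0.016  0.002]
rackR [ 0.524 -0.428  0.017]
b2 [ 0.7   -0.438  0.095]
purple [0.373 0.213 0.118]
(np.int64(288), np.int64(95)) [0.784 0.31  0.158] (np.int64(291), np.int64(99)) [0.785 0.299 0.146] (np.int64(304), np.int64(101)) [0.795 0.25  0.151] (np.int64(302), np.int64(103)) [0.782 0.249 0.15 ] (np.int64(314), np.int64(104)) [0.792 0.206 0.158] (np.int64(265), np.int64(113)) [0.672 0.321 0.147] (np.int64(324), np.int64(114)) [0.766 0.147 0.158] (np.int64(302), np.int64(115)) [0.732 0.212 0.148] (np.int64(294), np.int64(116)) [0.714 0.232 0.146] (np.int64(269), np.int64(117)) [0.673 0.306 0.136] (np.int64(308), np.int64(117)) [0.74  0.194 0.142] (np.int64(284), np.int64(118)) [0.699 0.263 0.135] (np.int64(323), np.int64(118)) [0.764 0.15  0.141] (np.int64(298), np.int64(119)) [0.719 0.22  0.136] (np.int64(273), np.int64(120)) [0.673 0.289 0.132] (np.int64(314), np.int64(120)) [0.749 0.176 0.131] (np.int64(302
[... 1677 characters left out ...]
np.int64(419), np.int64(220)) [ 0.546 -0.314  0.14 ] (np.int64(410), np.int64(223)) [ 0.529 -0.297  0.133] (np.int64(411), np.int64(225)) [ 0.529 -0.3    0.127] (np.int64(414), np.int64(227)) [ 0.526 -0.311  0.128] (np.int64(436), np.int64(229)) [ 0.55  -0.363  0.132] (np.int64(440), np.int64(231)) [ 0.55  -0.374  0.131] (np.int64(447), np.int64(233)) [ 0.551 -0.393  0.135] (np.int64(438), np.int64(236)) [ 0.531 -0.377  0.132] (np.int64(441), np.int64(239)) [ 0.528 -0.388  0.129] (np.int64(376), np.int64(242)) [ 0.423 -0.254  0.13 ] (np.int64(368), np.int64(245)) [ 0.402 -0.242  0.132] (np.int64(377), np.int64(247)) [ 0.411 -0.264  0.13 ] (np.int64(372), np.int64(250)) [ 0.394 -0.259  0.132]
```

View pics/crop_rack.png

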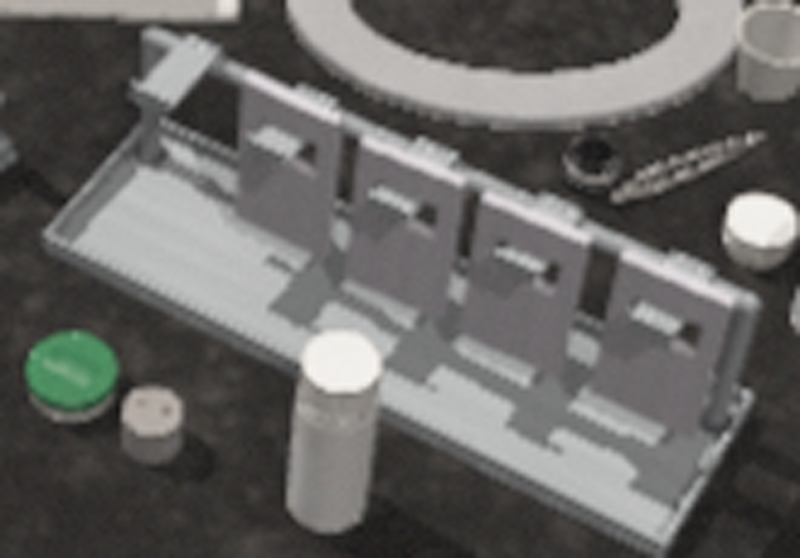

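View pics/crop_mag.png

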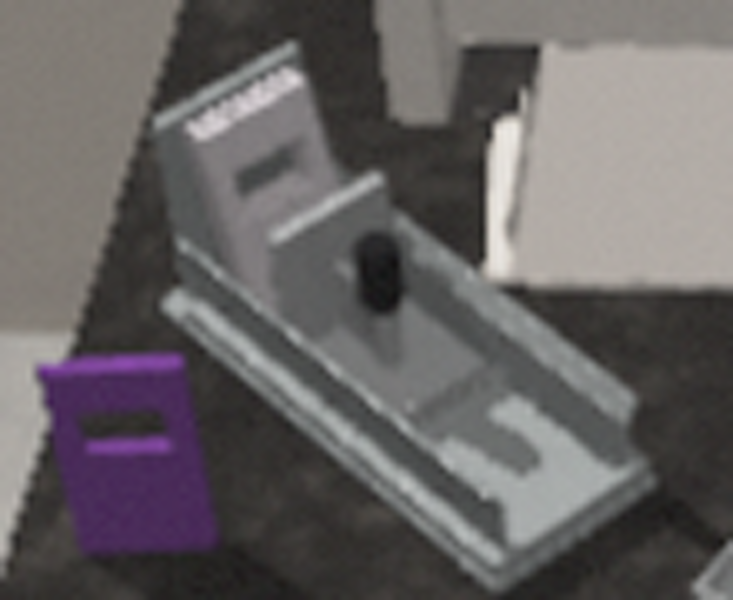

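The rack crop shows plates on hooks 4, 3, 2 and 1 (left to right, crop columns 290, 410, 530 and 660). The leftmost hook, 5, is empty. In the magazine crop, two plates lean on the backstop and the block with its black grip stands close in front of them. The purple decoy stands to the left. So 4 plates need to be moved. Next I'll fit the axes.

```bash
python3 - <<'E'
from h import *
z=np.load('scene0.npz'); im,d,K,T=[z[k] for k in ('im','d','K','T')]
P=cloud(d,K,T); u0=np.mgrid[0:400,0:640]
def reg(xr,yr,zr):
    m=(P[...,0]>xr[0])&(P[...,0]<xr[1])&(P[...,1]>yr[0])&(P[...,1]<yr[1])&(P[...,2]>zr[0])&(P[...,2]<zr[1]); return P[m]
# rack: plate+hooks faces
tray=reg((.42,.65),(-.47,.02),(.008,.022)); print('tray',len(tray),cv2.minAreaRect(tray[:,:2].astype(np.float32)), tray[:,2].mean())
top=reg((.5,.6),(-.45,-.08),(.135,.16)); vx=cv2.fitLine(top[:,:2].astype(np.float32),cv2.DIST_HUBER,0,.01,.01).ravel(); print('tops',len(top),vx, np.degrees(np.arctan2(vx[1],vx[0])))
for h in reg((.5,.6),(-.45,-.08),(.143,.16))[::6]: print(h.round(3),end='')
w=reg((.40,.62),(.02,.32),(.045,.075)); print('\nwalls',len(w),cv2.minAreaRect(w[:,:2].astype(np.float32)))
w=reg((.40,.62),(.0,.34),(.006,.02)); print('base',len(w),cv2.minAreaRect(w[:,:2].astype(np.float32)))
b=reg((.44,.62),(.2,.34),(.128,.14)); print('backtop',len(b),b.mean(0),cv2.minAreaRect(b[:,:2].astype(np.float32)))
hsv=cv2.cvtColor(im,cv2.COLOR_RGB2HSV)
g=P[(hsv[...,2]<50)&(P[...,2]>.06)&(P[...,2]<.112)&(abs(P[...,0]-.5)<.05)&(abs(P[...,1]-.18)<.05)]; print('grip',len(g),g.min(0),g.max(0),g[g[:,2]>.1].mean(0))
for n,r in dict(disc=reg((.37,.42),(-.18,-.125),(.02,.035)),bott=reg((.36,.46),(-.3,-.21),(.12,.14))).items(): print(n,r[:,:2].min(0),r[:,:2].max(0))
E
```

```text
tray 449 ((0.5153189301490784, -0.21954600512981415), (0.1898614466190338, 0.4210124909877777), 1.1879104375839233) 0.012522644927449627
tops 513 [ 0.00805246 -0.9999676   0.5485064  -0.26818225] -89.53862
[ 0.554 -0.109  0.15 ][ 0.549 -0.113  0.148][ 0.549 -0.113  0.144][ 0.556 -0.128  0.147][ 0.555 -0.136  0.148][ 0.556 -0.138  0.144][ 0.552 -0.147  0.148][ 0.552 -0.151  0.147][ 0.549 -0.156  0.149][ 0.548 -0.153  0.144][ 0.554 -0.169  0.148][ 0.55  -0.171  0.149][ 0.546 -0.189  0.147][ 0.546 -0.196  0.147][ 0.543 -0.195  0.145][ 0.551 -0.209  0.146][ 0.546 -0.212  0.148][ 0.541 -0.214  0.15 ][ 0.554 -0.226  0.145][ 0.548 -0.226  0.147][ 0.544 -0.223  0.145][ 0.554 -0.236  0.144][ 0.547 -0.236  0.146][ 0.544 -0.244  0.149][ 0.544 -0.244  0.145][ 0.549 -0.268  0.148][ 0.553 -0.276  0.145][ 0.551 -0.277  0.144][ 0.546 -0.282  0.148][ 0.545 -0.283  0.146][ 0.552 -0.297  0.147][ 0.55  -0.299  0.147][ 0.548 -0.297  0.143][ 0.544 -0.302  0.146][ 0.55  -0.316  0.149][ 0.549 -0.317  0.147][ 0.545 -0.319  0.148][ 0.542 -0.318  0.146][ 0.553 -0.33   0.143][ 0.547 -0.352  0.151][ 0.551 -0.357
[... 201 characters left out ...]
.146][ 0.549 -0.395  0.146][ 0.555 -0.41   0.151][ 0.549 -0.407  0.15 ][ 0.55  -0.411  0.148]
walls 637 ((0.5045909881591797, 0.1790727823972702), (0.24529483914375305, 0.0949830487370491), 78.31549072265625)
base 779 ((0.5367641448974609, 0.17280042171478271), (0.2613432705402374, 0.17090220749378204), 77.3869857788086)
backtop 60 [0.52688429 0.28975608 0.130353  ] ((0.52583909034729, 0.2853127419948578), (0.029827430844306946, 0.08048629760742188), 78.98564147949219)
grip 64 [0.4907945  0.17533506 0.06931444] [0.51679174 0.1939432  0.1063914 ] [0.50432141 0.18532877 0.10314572]
disc [ 0.37548821 -0.16606119] [ 0.41415802 -0.12960284]
bott [ 0.39075942 -0.2764432 ] [ 0.43459163 -0.2347416 ]
```

```bash
cat >> h.py <<'E'
from scipy.spatial.transform import Rotation as Rn
def pose():
    o=sensors.get_obs(); return np.array(o['ee_pos']),Rn.from_euler('xyz',o['tcp_rot'],degrees=True)
def plan(targets,start=None):
    """targets: list of (pos, rpy); prints per call: shift (10cm), turn (30deg)"""
    p,R=start or pose()
    for pos,rpy in targets:
        Rt=Rn.from_euler('xyz',rpy,degrees=True); pos=np.array(pos,float)
        for it in range(12):
            s=R.inv().apply(pos-p)/.1; r=np.degrees((R.inv()*Rt).as_rotvec())/30
            n=int(np.ceil(max(abs(s).max(),abs(r).max(),.01)-.005))
            # straight line in world
            s=(R.inv().apply((pos-p)/n)/.1).round(2); r=(r/n).round(2)
            print(s.tolist(),r.tolist(), '' if n>1 else '<- at %s %s'%(np.round(pos,3).tolist(),rpy))
            p=p+R.apply(s*.1); R=R*Rn.from_rotvec(np.radians(r*30))
            if n==1: break
    return p,R
E
python3 - <<'E'
from h import *
p,R=pose(); T=np.array(imaging.get_calibration('wrist')['world_from_camera'])
print('cam in tool',R.inv().apply(T[:3,3]-p), R.inv().apply(T[:3,2]),R.inv().apply(T[:3,0]), imaging.get_calibration('wrist')['intrinsics'])
plan([((.47,.2,.36),(180,0,168))])
E
```

```text
cam in tool [ 0.08008252  0.00041636 -0.06890464] [-3.13615476e-01  7.52479679e-04  9.49549771e-01] [ 8.02393636e-04  9.99999539e-01 -5.27446044e-04] [[305.76636469   0.         321.25887158]
 [  0.         305.76636469 196.23117567]
 [  0.           0.           1.        ]]
[-0.9, -0.47, -0.14] [-0.0, -0.0, -0.09] 
[-0.87, -0.51, -0.14] [-0.0, -0.0, -0.08] 
[-0.85, -0.54, -0.14] [-0.0, -0.0, -0.09] 
[-0.83, -0.58, -0.15] [-0.0, -0.0, -0.08] <- at [0.47, 0.2, 0.36] (180, 0, 168)
```

Emit:
apply_moves([
  [[-0.45,-0.24,-0.07],[0,0,-0.04],1],
  [[-0.9,-0.47,-0.14],[0,0,-0.09],1],
  [[-0.9,-0.47,-0.14],[0,0,-0.09],1],
])

```text
time: 0.4
ee_pos: [0.2763, 0.4284, 0.3189]
tcp_rot: [180.0, 0.1, 160.3]
wrist_force: [0.1, 0.1, 0.7]
opening: 0.0853
grasp_force: 0.0
```

Emit:
apply_moves([
  [[-0.45,-0.25,-0.07],[0,0,-0.04],1],
  [[-0.87,-0.51,-0.14],[0,0,-0.08],1],
  [[-0.87,-0.51,-0.14],[0,0,-0.08],1],
])

```text
time: 0.7
ee_pos: [0.3412, 0.3512, 0.3327]
tcp_rot: [180.0, 0.1, 162.6]
wrist_force: [-0.6, 0.5, -0.2]
opening: 0.0852
grasp_force: 0.0
```

Emit:
apply_moves([
  [[-0.45,-0.27,-0.07],[0,0,-0.04],1],
  [[-0.85,-0.54,-0.14],[0,0,-0.09],1],
  [[-0.85,-0.54,-0.14],[0,0,-0.09],1],
])

```text
time: 1.0
ee_pos: [0.4064, 0.2748, 0.3462]
tcp_rot: [-180.0, 0.1, 165.3]
wrist_force: [0.0, 0.8, -0.6]
opening: 0.0854
grasp_force: 0.0
```

Emit:
apply_moves([
  [[-0.45,-0.29,-0.07],[0,0,-0.04],1],
  [[-0.83,-0.58,-0.15],[0,0,-0.08],1],
  [[-0.83,-0.58,-0.15],[0,0,-0.08],1],
  [[-0.83,-0.58,-0.15],[0,0,-0.08],1],
])

```text
time: 1.4
ee_pos: [0.4703, 0.2006, 0.3603]
tcp_rot: [-180.0, -0.1, 167.8]
wrist_force: [-0.2, 0.5, -0.2]
opening: 0.0852
grasp_force: 0.0
```

```bash
python3 - <<'E'
from h import *
print(pose()[0],sensors.get_obs()['tcp_rot'],sensors.get_obs()['time'])
im,d,K,T=snap('wrist','w1.png'); np.savez('w1.npz',im=im,d=d,K=K,T=T)
P=cloud(d,K,T)
def reg(xr,yr,zr):
    m=(P[...,0]>xr[0])&(P[...,0]<xr[1])&(P[...,1]>yr[0])&(P[...,1]<yr[1])&(P[...,2]>zr[0])&(P[...,2]<zr[1]); return P[m]
for n,zr in dict(floor=(.006,.018),wall=(.06,.07),all=(.008,.07)).items():
    w=reg((.42,.6),(.03,.31),zr); print(n,len(w),cv2.minAreaRect(w[:,:2].astype(np.float32)))
b=reg((.44,.62),(.22,.34),(.128,.14)); print('backtop',len(b),b.mean(0),cv2.minAreaRect(b[:,:2].astype(np.float32)))
hsv=cv2.cvtColor(im,cv2.COLOR_RGB2HSV)
g=P[(hsv[...,2]<60)&(P[...,2]>.095)&(P[...,2]<.112)&(abs(P[...,0]-.5)<.05)&(abs(P[...,1]-.18)<.05)]; print('grip',len(g),g.min(0),g.max(0),g.mean(0))
E
```

```text
[0.47027361 0.20062569 0.36034988] [-1.79995555e+02 -5.82110133e-02  1.67794011e+02] 1.4
floor 3910 ((0.5261058211326599, 0.17647594213485718), (0.24374568462371826, 0.14109684526920319), 78.11041259765625)
wall 1731 ((0.507413387298584, 0.18326883018016815), (0.24048246443271637, 0.09119043499231339), 78.00540161132812)
all 12278 ((0.5261700749397278, 0.1767813265323639), (0.24560612440109253, 0.14109684526920319), 78.11041259765625)
backtop 1180 [0.52818613 0.29349882 0.13071134] ((0.5291070938110352, 0.2915181815624237), (0.024726981297135353, 0.08339522778987885), 77.79556274414062)
grip 247 [0.49777972 0.18362509 0.09548845] [0.51698759 0.20240604 0.10603324] [0.50600768 0.1928699  0.10292115]
```

View pics/w1.png

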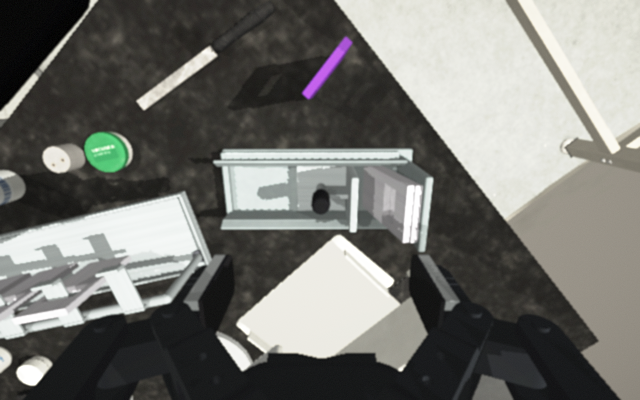

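The wrist view shows the magazine level at columns 220–430, rows 150–230. The backstop is at the right end (425,195), with the plates leaning next to it at (405,205). The block is at (353,205) and the black grip at (320,200). The purple decoy is at (328,68), clear of the work.

```bash
cat >> h.py <<'E'
MY=np.radians(78.0); MO=np.array([.5091,.1911,0.])
MR=np.array([[np.cos(MY),-np.sin(MY),0],[np.sin(MY),np.cos(MY),0],[0,0,1]])
def toM(P): return (P-MO)@MR
def fromM(p): return MR@np.array(p)+MO
E
python3 - <<'E'
from h import *
z=np.load('w1.npz'); im,d,K,T=[z[k] for k in ('im','d','K','T')]
M=toM(cloud(d,K,T)); hsv=cv2.cvtColor(im,cv2.COLOR_RGB2HSV)
def rows(v,us): 
    for u in us: print(u,v,M[v,u].round(4)*1000, im[v,u])
print('row 200'); rows(200,range(216,440,8))
print('col 260'); 
for v in range(140,240,4): print(v,M[v,260].round(4)*1000,im[v,260])
m=(hsv[...,2]<60)&(abs(M[...,0])<.08)&(abs(M[...,1])<.03)&(M[...,2]>.1)&(M[...,2]<.11); print('grip',M[m].mean(0),M[m].min(0),M[m].max(0))
m=(abs(M[...,0])<.1)&(abs(M[...,1])<.045)&(M[...,2]>.084)&(M[...,2]<.094)&(hsv[...,2]>60);print('blocktop',np.percentile(M[m],[5,50,95],axis=0))
m=(abs(M[...,0])<.2)&(abs(M[...,1])<.06)&(M[...,2]>.13)&(M[...,2]<.14)&(hsv[...,2]>60);print('backtop',np.percentile(M[m],[3,50,97],axis=0))
E
```

```text
row 200
216 200 [-154.2  -26.7   -0.9] [58 57 50]
224 200 [-142.4  -26.8   -1.2] [58 61 59]
232 200 [-125.   -20.7   16.6] [169 180 175]
240 200 [-115.2  -22.7   10.8] [230 236 234]
248 200 [-103.5  -22.6   11.3] [228 235 232]
256 200 [-92.  -22.7  11.1] [226 232 230]
264 200 [-80.7 -23.1  10. ] [221 232 229]
272 200 [-69.  -22.8  10.7] [227 234 231]
280 200 [-57.4 -22.9  10.7] [229 236 232]
288 200 [-45.7 -22.6  11.6] [206 218 213]
296 200 [-34.3 -23.   10.4] [141 149 146]
304 200 [-21.7 -17.6  26.1] [162 168 165]
312 200 [-8.5  4.8 91.7] [67 70 69]
320 200 [  0.9   8.7 102.9] [42 41 42]
328 200 [10.   7.3 98.8] [41 42 41]
336 200 [ 22.8 -17.4  27. ] [116 120 118]
344 200 [ 34.  -17.6  26.3] [110 116 113]
352 200 [ 37.1   8.3 102. ] [240 243 241]
360 200 [ 58.3 -22.9  11.1] [105 112 108]
368 200 [ 66.3 -15.2  33.5] [117 116 116]
376 200 [73.1 -7.8 55.2] [156 153 154]
384 200 [78.4  0.2 78.5] [196 194 194]
392 200 [88.1  0.2 78.5] [198 195 196]
400 200 [ 87.3  13.4 117. ] [154 152 152]
408 200 [ 92.3  17.6 129.4] [255 255 255]
416 200 [100.7  17.4 128.8] [255 255 255]
424 200 [107.7 
[... 674 characters left out ...]
04 [-86.7 -28.9  11. ] [228 235 232]
208 [-87.1 -35.1  10.8] [214 226 221]
212 [-84.5 -36.   24.7] [ 98 106 103]
216 [-81.5 -35.7  40.5] [ 99 104 102]
220 [-79.1 -36.4  53.1] [179 190 185]
224 [-78.2 -39.5  59.2] [182 193 189]
228 [-77.5 -43.1  64.1] [197 209 205]
232 [-92.1 -78.9  -0.9] [53 52 47]
236 [-92.7 -86.   -1.6] [54 53 47]
grip [0.00112802 0.00269868 0.10345489] [-0.00824398 -0.00715243  0.10019222] [0.00997667 0.01142149 0.10603324]
blocktop [[ 0.03528053 -0.02737811  0.08454039]
 [ 0.08063123  0.02162781  0.08915213]
 [ 0.09273261  0.03339007  0.09351946]]
backtop [[ 0.10207784 -0.03730793  0.13027652]
 [ 0.10971341  0.00462549  0.13263464]
 [ 0.11407901  0.04078895  0.1340918 ]]
```

```bash
python3 - <<'E'
from h import *
g=fromM([.001,.002,0]); b=fromM([-.083,.002,0])
a=lambda p,z:(p[0],p[1],z)
s=plan([(a(g,.22),(180,0,78)),(a(g,.139),(180,0,78))])
print('slide');s=plan([(a(b,.139),(180,0,78)),(a(b,.23),(180,0,78))],s)
E
```

```text
[-0.13, -0.0, 0.47] [-0.0, -0.0, 1.0] 
[-0.11, 0.06, 0.47] [-0.0, -0.0, 1.0] 
[-0.07, 0.11, 0.46] [-0.0, -0.0, 1.0] <- at [0.507, 0.192, 0.22] (180, 0, 78)
[0.0, 0.0, 0.81] [-0.0, 0.0, -0.0] <- at [0.507, 0.192, 0.139] (180, 0, 78)
slide
[-0.84, 0.01, 0.0] [-0.0, 0.0, -0.0] <- at [0.49, 0.11, 0.139] (180, 0, 78)
[0.0, -0.01, -0.91] [-0.0, 0.0, -0.0] <- at [0.49, 0.11, 0.23] (180, 0, 78)
```

Emit:
apply_moves([
  [[-0.03,0,0.12],[0,0,0.25],0.5],
  [[-0.06,0,0.24],[0,0,0.5],0.5],
  [[-0.1,0,0.36],[0,0,0.75],0.5],
  [[-0.13,0,0.47],[0,0,1],0.5],
  [[-0.13,0,0.47],[0,0,1],0.5],
])

```text
time: 1.95
ee_pos: [0.4815, 0.1993, 0.3121]
tcp_rot: [-179.9, -0.1, 137.9]
wrist_force: [0.1, -0.8, 0.7]
opening: 0.0428
grasp_force: 0.0
```

Emit:
apply_moves([
  [[-0.03,0.01,0.12],[0,0,0.25],0.5],
  [[-0.06,0.03,0.24],[0,0,0.5],0.5],
  [[-0.08,0.05,0.36],[0,0,0.75],0.5],
  [[-0.11,0.06,0.47],[0,0,1],0.5],
  [[-0.11,0.06,0.47],[0,0,1],0.5],
])

```text
time: 2.45
ee_pos: [0.494, 0.1958, 0.2659]
tcp_rot: [-179.9, -0.0, 108.1]
wrist_force: [0.5, -1.2, 1.0]
opening: 0.0427
grasp_force: 0.0
```

Emit:
apply_moves([
  [[-0.02,0.03,0.12],[0,0,0.25],0.5],
  [[-0.04,0.06,0.24],[0,0,0.5],0.5],
  [[-0.05,0.09,0.36],[0,0,0.75],0.5],
  [[-0.07,0.11,0.46],[0,0,1],0.5],
  [[-0.07,0.11,0.46],[0,0,1],0.5],
  [[-0.07,0.11,0.46],[0,0,1],0.5],
])

```text
time: 3.05
ee_pos: [0.5072, 0.1922, 0.2218]
tcp_rot: [180.0, -0.0, 78.4]
wrist_force: [-0.1, -0.4, 0.0]
opening: 0.0423
grasp_force: 0.0
```

```bash
python3 - <<'E'
from h import *
o=sensors.get_obs();print(toM(pose()[0]),o['tcp_rot'],o['opening'])
im,d,K,T=snap('wrist','w2.png')
M=toM(cloud(d,K,T)); hsv=cv2.cvtColor(im,cv2.COLOR_RGB2HSV)
m=(hsv[...,2]<60)&(abs(M[...,0])<.08)&(abs(M[...,1])<.03)&(M[...,2]>.1)&(M[...,2]<.11); print('grip',M[m].mean(0),M[m].min(0),M[m].max(0))
E
```

```text
[0.00068691 0.00209173 0.2218168 ] [ 1.79979557e+02 -2.17154526e-02  7.83786589e+01] 0.042337487340483905
grip [2.27200882e-03 6.07324602e-05 1.03577579e-01] [-0.00780125 -0.00935441  0.10001894] [0.01127638 0.01009912 0.10566249]
```

View pics/w2.png

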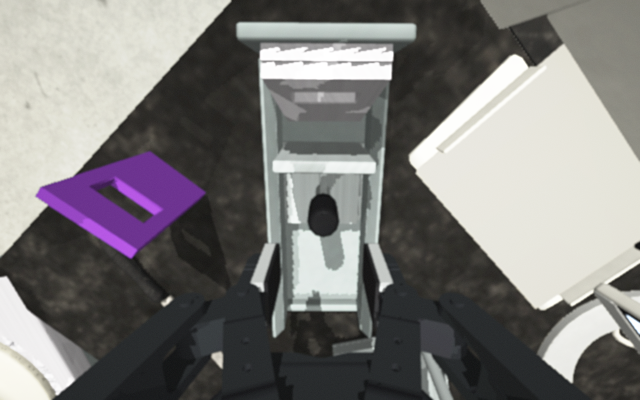

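The view is straight along the magazine, with the grip at (322,213) between the fingers, the block at (323,162) and the leaning plate tops at (325,62). The grip is centred to within 2 mm, so I'll go down and pinch it.

Emit:
apply_moves([
  [[0.01,0.01,0.4],[0,0,0.01],0.5],
  [[0.01,0.01,0.7],[0,0,0.01],0.5],
  [[0.01,0.01,0.82],[0,0,0.01],0.5],
  [[0.01,0.01,0.82],[0,0,0.01],0.5],
  [[0.01,0.01,0.82],[0,0,0.01],0],
  [[0.01,0.01,0.82],[0,0,0.01],0],
  [[0.01,0.01,0.82],[0,0,0.01],0],
  [[0.01,0.01,0.82],[0,0,0.01],0],
  [[0.01,0.01,0.82],[0,0,0.01],0],
], force=50)

```text
time: 4.0
ee_pos: [0.5094, 0.1927, 0.1411]
tcp_rot: [179.8, -0.1, 77.7]
wrist_force: [-1.4, -0.1, 7.1]
opening: 0.0204
grasp_force: 49.5
```

Emit:
apply_moves([
  [[-0.1,0,0],[0,0,0],0],
  [[-0.25,0,0],[0,0,0],0],
  [[-0.4,0,0],[0,0,0],0],
  [[-0.55,0,0],[0,0,0],0],
  [[-0.68,0,0],[0,0,0],0],
  [[-0.78,0,0],[0,0,0],0],
  [[-0.83,0,0],[0,0,0],0],
  [[-0.83,0,0],[0,0,0],0],
  [[-0.83,0,0],[0,0,0],0],
])

```text
time: 4.9
ee_pos: [0.4917, 0.111, 0.1411]
tcp_rot: [179.8, -0.0, 77.6]
wrist_force: [-0.8, -3.2, 7.9]
opening: 0.0204
grasp_force: 50.1
```

```bash
python3 - <<'E'
from h import *
p,R=pose()
plan([(p+[0,0,.1],(180,0,77.6)),((.50,-.16,.32),(180,0,90))])
E
```

```text
[0.0, 0.0, -1.0] [0.01, -0.0, 0.0] <- at [0.492, 0.111, 0.241] (180, 0, 77.6)
[-0.88, 0.22, -0.26] [-0.0, -0.0, -0.14] 
[-0.89, 0.16, -0.27] [-0.0, -0.0, -0.14] 
[-0.89, 0.09, -0.26] [-0.0, -0.0, -0.13] <- at [0.5, -0.16, 0.32] (180, 0, 90)
```

Emit:
apply_moves([
  [[0,0,0],[0,0,0],0.5],
  [[0,0,0],[0,0,0],0.5],
  [[0,0,0],[0,0,0],0.5],
  [[0,0,-0.2],[0,0,0],0.5],
  [[0,0,-0.6],[0,0,0],0.5],
  [[0,0,-1],[0.01,0,0],0.5],
  [[0,0,-1],[0.01,0,0],0.5],
])

```text
time: 5.6
ee_pos: [0.4923, 0.1117, 0.2444]
tcp_rot: [179.9, -0.2, 77.6]
wrist_force: [0.1, -0.4, -0.4]
opening: 0.0427
grasp_force: 0.0
```

Emit:
apply_moves([
  [[-0.44,0.11,-0.13],[0,0,-0.07],0.4],
  [[-0.88,0.22,-0.26],[0,0,-0.14],0.4],
])

```text
time: 5.8
ee_pos: [0.4935, 0.0205, 0.2646]
tcp_rot: [-179.7, -0.0, 82.1]
wrist_force: [0.3, 0.3, -0.1]
opening: 0.0343
grasp_force: 0.0
```

Emit:
apply_moves([
  [[-0.44,0.08,-0.13],[0,0,-0.07],0.4],
  [[-0.89,0.16,-0.27],[0,0,-0.14],0.4],
])

```text
time: 6.0
ee_pos: [0.4967, -0.0712, 0.2917]
tcp_rot: [-179.7, -0.1, 86.2]
wrist_force: [0.3, 0.6, 0.2]
opening: 0.0341
grasp_force: 0.0
```

Emit:
apply_moves([
  [[-0.44,0.04,-0.13],[0,0,-0.07],0.4],
  [[-0.89,0.09,-0.26],[0,0,-0.13],0.4],
  [[-0.89,0.09,-0.26],[0,0,-0.13],0.4],
])

```text
time: 6.3
ee_pos: [0.5, -0.1636, 0.3183]
tcp_rot: [-179.8, 0.0, 89.7]
wrist_force: [-1.3, 0.6, 0.8]
opening: 0.0341
grasp_force: 0.0
```

```bash
python3 - <<'E'
from h import *
o=sensors.get_obs();print(pose()[0],o['tcp_rot'],o['opening'])
im,d,K,T=snap('wrist','w3.png'); P=cloud(d,K,T); np.savez('w3.npz',im=im,d=d,K=K,T=T)
m=(P[...,2]>.146)&(P[...,2]<.156)&(P[...,0]>.52)&(P[...,0]<.59)&(P[...,1]<-.08)&(P[...,1]>-.45)
n,l,st,_=cv2.connectedComponentsWithStats(m.astype(np.uint8))
for i in range(1,n):
    if st[i,4]<15: continue
    q=P[l==i]; print(st[i].tolist(),np.percentile(q,[2,50,98],axis=0).round(4).tolist(), cv2.minAreaRect(q[:,:2].astype(np.float32)))
E
```

```text
[ 0.49995708 -0.163558    0.31825855] [-1.79774536e+02  1.50456768e-02  8.97159941e+01] 0.034094942293722605
[381, 126, 16, 80, 845] [[0.5493, -0.1657, 0.1465], [0.5532, -0.133, 0.1481], [0.5572, -0.1037, 0.1494]] ((0.5533503890037537, -0.13513484597206116), (0.06453461945056915, 0.008545896969735622), 89.84059143066406)
[374, 224, 10, 31, 265] [[0.5446, -0.2103, 0.1465], [0.5486, -0.1964, 0.1481], [0.5524, -0.1847, 0.1493]] ((0.5487847924232483, -0.19789941608905792), (0.007874087430536747, 0.027963247150182724), 2.742023229598999)
```

View pics/w3.png

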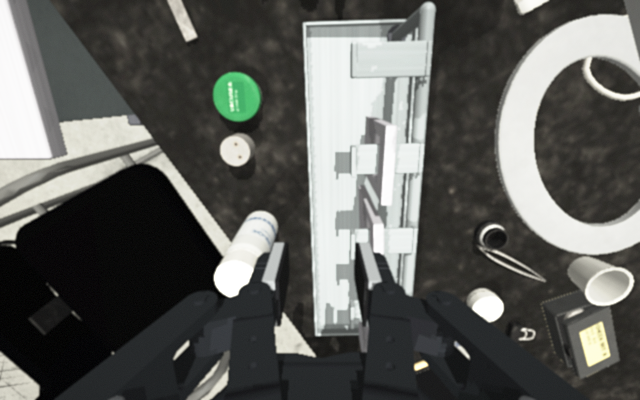

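The tin (237,97), cylinder (237,150) and bottle (245,250) all stand left of the rack. The empty hook 5 is at (390,58), and the top edges of plate 4 (386,165) and plate 3 (374,225) are visible. Plate 4 comes first, with its centre at about (0.553, −0.135).

```bash
python3 - <<'E'
from h import *
s=plan([((.5533,-.1351,.24),(180,0,90)),((.5533,-.1351,.211),(180,0,90))])
E
```

```text
[0.27, 0.54, 0.77] [-0.01, -0.0, -0.01] <- at [0.553, -0.135, 0.24] (180, 0, 90)
[-0.0, -0.0, 0.29] [0.0, -0.0, 0.0] <- at [0.553, -0.135, 0.211] (180, 0, 90)
```

Emit:
apply_moves([
  [[0.27,0.54,0.3],[-0.01,0,-0.01],0.3],
  [[0.27,0.54,0.5],[-0.01,0,-0.01],0.3],
  [[0.27,0.54,0.77],[-0.01,0,-0.01],0.3],
  [[0.27,0.54,0.77],[-0.01,0,-0.01],0.3],
  [[0.27,0.54,0.77],[-0.01,0,-0.01],0.3],
])

```text
time: 6.85
ee_pos: [0.5532, -0.1313, 0.2404]
tcp_rot: [-179.9, -0.1, 90.3]
wrist_force: [-0.0, -0.0, 0.2]
opening: 0.0257
grasp_force: 0.0
```

```bash
python3 - <<'E'
from h import *
o=sensors.get_obs();print(pose()[0],o['tcp_rot'],o['opening'],o['wrist_force'])
im,d,K,T=snap('wrist','w4.png'); P=cloud(d,K,T)
m=(P[...,2]>.144)&(P[...,2]<.156)&(P[...,0]>.52)&(P[...,0]<.59)&(P[...,1]<-.08)&(P[...,1]>-.17)
q=P[m]; print(len(q),np.percentile(q,[2,50,98],axis=0).round(4).tolist(), cv2.minAreaRect(q[:,:2].astype(np.float32)))
E
```

```text
[ 0.5531961  -0.13128922  0.24039494] [-1.79942741e+02 -8.79359521e-02  9.02748120e+01] 0.02566341781511709 [-0.01030003 -0.03336655  0.1535507 ]
1374 [[0.5501, -0.168, 0.1478], [0.5542, -0.1349, 0.1501], [0.558, -0.1057, 0.1512]] ((0.5541095733642578, -0.13761207461357117), (0.06475415080785751, 0.008021202869713306), 89.86453247070312)
```

View pics/w4.png

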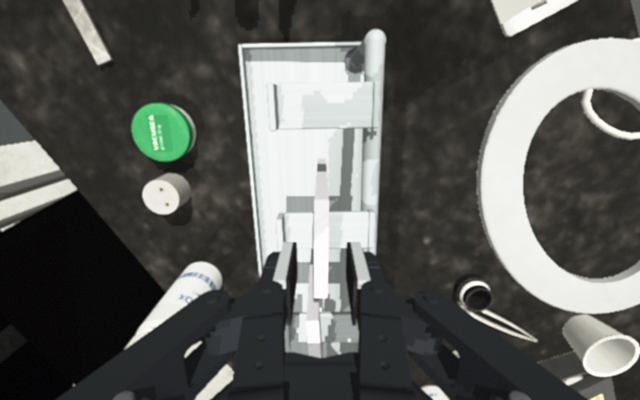

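Plate 4's top edge is at (320,230), squarely between the fingers. The lip is at (283,240) and the crossbar at (370,240). Its centre is 5 mm towards −y, so I'll correct for that, go down and grip.

Emit:
apply_moves([
  [[-0.05,0.01,0.1],[0,0,0.01],0.3],
  [[-0.05,0.01,0.2],[0,0,0.01],0.3],
  [[-0.05,0.01,0.29],[0,0,0.01],0.3],
  [[-0.05,0.01,0.29],[0,0,0.01],0.3],
  [[-0.05,0.01,0.29],[0,0,0.01],0.0],
  [[-0.05,0.01,0.29],[0,0,0.01],0.0],
  [[-0.05,0.01,0.29],[0,0,0.01],0.0],
  [[-0.05,0.01,0.29],[0,0,0.01],0.0],
  [[-0.05,0.01,0.29],[0,0,0.01],0.0],
], force=60)

```text
time: 7.8
ee_pos: [0.5547, -0.1372, 0.2115]
tcp_rot: [180.0, -0.1, 89.9]
wrist_force: [-0.4, 0.2, -0.0]
opening: 0.0056
grasp_force: 62.3
```

Emit:
apply_moves([
  [[0,0,-0.05],[0,0,0],0.0],
  [[0,0,-0.1],[0,0,0],0.0],
  [[0,0,-0.16],[0,0,0],0.0],
  [[0,0,-0.16],[0,0,0],0.0],
  [[0,0,-0.16],[0,0,0],0.0],
])

```text
time: 8.3
ee_pos: [0.5547, -0.1372, 0.2276]
tcp_rot: [180.0, -0.1, 89.9]
wrist_force: [-0.3, -0.4, -0.8]
opening: 0.0058
grasp_force: 62.2
```

```bash
cat >> h.py <<'E'
def plan2(targets,start=None):
    return plan([(p,r if not isinstance(r,Rn) else r.as_euler('xyz',degrees=True).round(3)) for p,r in targets],start)
def ins(xb,zb,th,y=.0005,L=.1815):
    t=np.radians(th); p=fromM([xb+L*np.sin(t),y,zb+L*np.cos(t)])
    ax=MR@np.array([0,1,0]); R=Rn.from_rotvec(ax*t)*Rn.from_euler('xyz',(180,0,168),degrees=True)
    return p,R
E
python3 - <<'E'
from h import *
p,R=pose()
s=plan2([(p+[-.05,0,0],(180,0,90)),(p+[-.05,0,.1],(180,0,90)),ins(.053,.15,6),ins(.053,.06,6),ins(.053,.015,6)])
E
```

```text
[-0.0, -0.5, -0.0] [0.0, -0.0, -0.0] <- at [0.505, -0.137, 0.228] (180, 0, 90)
[0.0, 0.0, -1.0] [0.0, -0.0, -0.0] <- at [0.505, -0.137, 0.328] (180, 0, 90)
[1.0, 0.05, -0.01] [0.04, -0.03, -0.65] 
[0.92, 0.37, -0.02] [0.04, -0.03, -0.65] 
[0.75, 0.66, -0.05] [0.05, -0.04, -0.65] 
[0.48, 0.87, -0.09] [0.04, -0.03, -0.65] <- at [0.524, 0.262, 0.331] [-174.    0.  168.]
[-0.01, 0.1, 0.9] [0.0, -0.0, 0.0] <- at [0.524, 0.262, 0.241] [-174.    0.  168.]
[0.0, 0.04, 0.45] [0.0, -0.0, 0.0] <- at [0.524, 0.262, 0.196] [-174.    0.  168.]
```

Emit:
apply_moves([
  [[0,-0.1,0],[0,0,0],0],
  [[0,-0.25,0],[0,0,0],0],
  [[0,-0.4,0],[0,0,0],0],
  [[0,-0.5,0],[0,0,0],0],
  [[0,-0.5,0],[0,0,0],0],
])

```text
time: 8.8
ee_pos: [0.5034, -0.1371, 0.2275]
tcp_rot: [180.0, -0.1, 89.9]
wrist_force: [0.4, -0.4, -1.0]
opening: 0.0055
grasp_force: 62.2
```

Emit:
apply_moves([
  [[0,0,-0.2],[0,0,0],0],
  [[0,0,-0.5],[0,0,0],0],
  [[0,0,-0.8],[0,0,0],0],
  [[0,0,-1],[0,0,0],0],
  [[0,0,-1],[0,0,0],0],
])

```text
time: 9.3
ee_pos: [0.5054, -0.1374, 0.33]
tcp_rot: [179.7, 0.0, 89.9]
wrist_force: [0.1, 0.6, -1.6]
opening: 0.0062
grasp_force: 62.2
```

Emit:
apply_moves([
  [[0.3,0.01,0],[0.01,-0.01,-0.2],0],
  [[0.65,0.03,0],[0.03,-0.02,-0.45],0],
  [[1,0.05,-0.01],[0.04,-0.03,-0.65],0],
  [[1,0.05,-0.01],[0.04,-0.03,-0.65],0],
])

```text
time: 9.7
ee_pos: [0.5099, -0.0341, 0.3268]
tcp_rot: [-178.6, 0.5, 109.8]
wrist_force: [-0.0, 0.3, -0.9]
opening: 0.0058
grasp_force: 62.2
```

Emit:
apply_moves([
  [[0.3,0.12,0],[0.01,-0.01,-0.22],0],
  [[0.6,0.25,-0.01],[0.03,-0.02,-0.44],0],
  [[0.92,0.37,-0.02],[0.04,-0.03,-0.65],0],
  [[0.92,0.37,-0.02],[0.04,-0.03,-0.65],0],
])

```text
time: 10.1
ee_pos: [0.5142, 0.0645, 0.3269]
tcp_rot: [-177.2, 0.7, 129.3]
wrist_force: [-0.5, -0.5, -1.5]
opening: 0.0061
grasp_force: 62.2
```

Emit:
apply_moves([
  [[0.25,0.22,-0.02],[0.02,-0.01,-0.22],0],
  [[0.5,0.44,-0.03],[0.03,-0.03,-0.44],0],
  [[0.75,0.66,-0.05],[0.05,-0.04,-0.65],0],
  [[0.75,0.66,-0.05],[0.05,-0.04,-0.65],0],
])

```text
time: 10.5
ee_pos: [0.5186, 0.1641, 0.3275]
tcp_rot: [-175.4, 0.7, 148.8]
wrist_force: [-0.6, 0.7, -0.8]
opening: 0.0061
grasp_force: 62.2
```

Emit:
apply_moves([
  [[0.16,0.29,-0.03],[0.01,-0.01,-0.22],0],
  [[0.32,0.58,-0.06],[0.03,-0.02,-0.44],0],
  [[0.42,0.77,-0.08],[0.04,-0.03,-0.6],0],
  [[0.48,0.87,-0.09],[0.04,-0.03,-0.65],0],
  [[0.48,0.87,-0.09],[0.04,-0.03,-0.65],0],
  [[0.48,0.87,-0.09],[0.04,-0.03,-0.65],0],
])

```text
time: 11.1
ee_pos: [0.5232, 0.2603, 0.3304]
tcp_rot: [-174.1, -0.1, 167.8]
wrist_force: [0.3, 0.1, -1.9]
opening: 0.006
grasp_force: 62.2
```

```bash
python3 - <<'E'
from h import *
o=sensors.get_obs();print(toM(pose()[0]),o['tcp_rot'],o['opening'],o['grasp_force'])
im,d,K,T=snap('wrist','w5.png'); M=toM(cloud(d,K,T)); np.savez('w5.npz',im=im,d=d,K=K,T=T)
def med(x,y,z):
    m=(M[...,0]>x[0])&(M[...,0]<x[1])&(M[...,1]>y[0])&(M[...,1]<y[1])&(M[...,2]>z[0])&(M[...,2]<z[1]); q=M[m]; return (len(q),np.percentile(q,[3,50,97],axis=0).round(4).tolist()) if len(q) else 0
print('held plate',med((.03,.085),(-.06,.06),(.17,.262)))
print('b front low',med((.055,.08),(-.03,.03),(.02,.04)),'block',med((-.08,.03),(-.04,.04),(.085,.095)))
E
```

```text
[0.07065131 0.00056262 0.33041033] [-1.74086072e+02 -1.08126818e-01  1.67815382e+02] 0.005968194156679073 62.200244665145874
held plate (568, [[0.0527, 0.011, 0.1749], [0.0604, 0.0316, 0.2334], [0.0677, 0.0319, 0.2615]])
b front low (173, [[0.0625, -0.0275, 0.021], [0.0649, 0.003, 0.0304], [0.0673, 0.0285, 0.0394]]) block (279, [[-0.0771, -0.0294, 0.0854], [-0.0412, 0.0022, 0.0903], [-0.0407, 0.0311, 0.0946]])
```

View pics/w5.png

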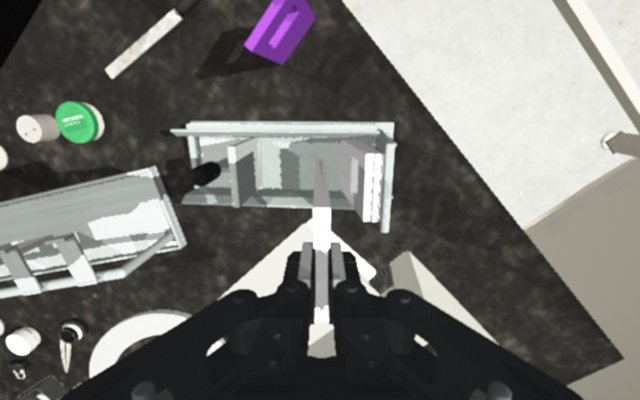

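The held plate hangs at (322,230) over the gap between the leaning row (370,185) and the block (240,175). Its edge at y≈+32 mm shows it is centred. I'll lower it.

Emit:
apply_moves([
  [[0,0.03,0.2],[0,0,0],0],
  [[0,0.06,0.5],[0,0,0],0],
  [[0,0.09,0.7],[0,0,0],0],
  [[0,0.11,0.85],[0,0,0],0],
  [[0,0.11,0.9],[0,0,0],0],
  [[0,0.11,0.9],[0,0,0],0],
])

```text
time: 11.75
ee_pos: [0.5232, 0.2621, 0.2399]
tcp_rot: [-174.1, -0.1, 167.9]
wrist_force: [0.1, -0.4, -1.7]
opening: 0.0056
grasp_force: 62.2
```

Emit:
apply_moves([
  [[0,0.01,0.1],[0,0,0],0],
  [[0,0.02,0.2],[0,0,0],0],
  [[0,0.03,0.3],[0,0,0],0],
  [[0,0.04,0.38],[0,0,0],0],
  [[0,0.04,0.44],[0,0,0],0],
  [[0,0.04,0.44],[0,0,0],0],
])

```text
time: 12.35
ee_pos: [0.5227, 0.2625, 0.1947]
tcp_rot: [-174.1, -0.2, 168.0]
wrist_force: [-0.4, -0.6, -1.5]
opening: 0.0061
grasp_force: 62.2
```

```bash
python3 - <<'E'
from h import *
o=sensors.get_obs();print(toM(pose()[0]),o['tcp_rot'],o['wrist_force'])
E
```

```text
[0.07264129 0.0015057  0.194699  ] [-1.74055342e+02 -1.71535051e-01  1.67994272e+02] [-0.38937971 -0.64826837 -1.54169364]
```

Emit:
apply_moves([
  [[0,0,0.01],[0,0,0],0.1],
  [[0,0,0.01],[0,0,0],0.15],
  [[0,0,0.01],[0,0,0],0.15],
  [[0,0,0],[0,0,0],0.15],
  [[0,0.01,-0.1],[0,0,0],0.15],
  [[0,0.02,-0.2],[0,0,0],0.15],
  [[0,0,-0.4],[0,0,0],0.2],
  [[0,-0.02,-0.8],[0,0,0],0.3],
  [[0,-0.02,-0.8],[0,0,0],0.3],
  [[0,-0.02,-0.8],[0,0,0],0.3],
])

```text
time: 13.35
ee_pos: [0.5249, 0.2691, 0.2775]
tcp_rot: [-174.2, 0.0, 168.0]
wrist_force: [-0.3, -0.3, -0.4]
opening: 0.0257
grasp_force: 0.0
```

```bash
python3 - <<'E'
from h import *
o=sensors.get_obs();print(toM(pose()[0]),o['tcp_rot'],o['opening'])
im,d,K,T=snap('wrist','w6.png'); M=toM(cloud(d,K,T))
m=(abs(M[...,1])<.02)&(M[...,0]>-.1)&(M[...,0]<.12)
for z in (.02,.03,.045,.06,.115,.125):
    k=m&(abs(M[...,2]-z)<.004)&(M[...,0]>.03); print(z,np.percentile(M[k][:,0],[2,10,50,98]).round(4) if k.sum()>5 else 0)
k=m&(abs(M[...,2]-.09)<.005)&(M[...,0]<.03); print('block',np.median(M[k],0))
E
```

```text
[0.07958332 0.00073734 0.27749362] [-1.74231499e+02  3.15777893e-02  1.68001108e+02] 0.025709804980228596
0.02 [0.0525 0.0525 0.0526 0.0686]
0.03 [0.0542 0.0543 0.0544 0.1055]
0.045 [0.0578 0.0578 0.0593 0.1055]
0.06 [0.0621 0.0622 0.0634 0.0639]
0.115 [0.0766 0.077  0.0779 0.079 ]
0.125 [0.08   0.0823 0.0929 0.1054]
block [-0.04181924  0.00300027  0.09009112]
```

View pics/w6.png

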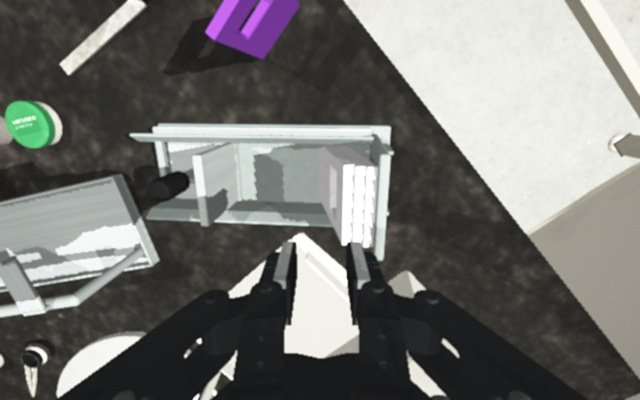

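Three plate tops now lean together at (360,200), and the block is still back at (205,190). Next is hook 3.

```bash
python3 - <<'E'
from h import *
s=plan2([((.5493,-.212,.245),(180,0,90))])
E
```

```text
[-0.25, -0.92, 0.16] [-0.03, 0.03, 0.52] 
[-0.49, -0.82, 0.14] [-0.03, 0.03, 0.52] 
[-0.69, -0.66, 0.11] [-0.04, 0.03, 0.52] 
[-0.85, -0.45, 0.09] [-0.04, 0.02, 0.52] 
[-0.94, -0.21, 0.08] [-0.03, 0.02, 0.52] <- at [0.549, -0.212, 0.245] (180, 0, 90)
```

Emit:
apply_moves([
  [[-0.12,-0.46,0.08],[-0.02,0.02,0.26],0.3],
  [[-0.25,-0.92,0.16],[-0.03,0.03,0.52],0.3],
  [[-0.25,-0.92,0.16],[-0.03,0.03,0.52],0.3],
])

```text
time: 13.7
ee_pos: [0.5294, 0.168, 0.2682]
tcp_rot: [-175.0, 0.5, 151.9]
wrist_force: [0.3, 0.2, 0.5]
opening: 0.0259
grasp_force: 0.0
```

Emit:
apply_moves([
  [[-0.25,-0.41,0.07],[-0.02,0.02,0.26],0.3],
  [[-0.49,-0.82,0.14],[-0.03,0.03,0.52],0.3],
  [[-0.49,-0.82,0.14],[-0.03,0.03,0.52],0.3],
])

```text
time: 14.0
ee_pos: [0.5343, 0.072, 0.2616]
tcp_rot: [-176.0, 0.8, 136.3]
wrist_force: [-0.8, 0.7, 0.7]
opening: 0.0256
grasp_force: 0.0
```

Emit:
apply_moves([
  [[-0.35,-0.33,0.05],[-0.02,0.02,0.26],0.3],
  [[-0.69,-0.66,0.11],[-0.04,0.03,0.52],0.3],
  [[-0.69,-0.66,0.11],[-0.04,0.03,0.52],0.3],
])

```text
time: 14.3
ee_pos: [0.5389, -0.0235, 0.2559]
tcp_rot: [-177.5, 0.7, 120.7]
wrist_force: [-0.5, 0.3, 0.7]
opening: 0.0257
grasp_force: 0.0
```

Emit:
apply_moves([
  [[-0.43,-0.22,0.05],[-0.02,0.01,0.26],0.3],
  [[-0.85,-0.45,0.09],[-0.04,0.02,0.52],0.3],
  [[-0.85,-0.45,0.09],[-0.04,0.02,0.52],0.3],
])

```text
time: 14.6
ee_pos: [0.5441, -0.1195, 0.2497]
tcp_rot: [-178.9, 0.6, 105.1]
wrist_force: [-0.6, 1.2, 0.0]
opening: 0.0259
grasp_force: 0.0
```

Emit:
apply_moves([
  [[-0.47,-0.1,0.04],[-0.02,0.01,0.26],0.3],
  [[-0.94,-0.21,0.08],[-0.03,0.02,0.52],0.3],
  [[-0.94,-0.21,0.08],[-0.03,0.02,0.52],0.3],
  [[-0.94,-0.21,0.08],[-0.03,0.02,0.52],0.3],
  [[-0.94,-0.21,0.08],[-0.03,0.02,0.52],0.3],
])

```text
time: 15.1
ee_pos: [0.5494, -0.211, 0.2442]
tcp_rot: [-179.9, 0.1, 90.1]
wrist_force: [0.7, -0.1, 0.4]
opening: 0.0257
grasp_force: 0.0
```

```bash
cat > rk.py <<'E'
from h import *
import sys
yc=float(sys.argv[1])
o=sensors.get_obs();print(pose()[0],o['tcp_rot'],o['opening'],o['time'])
im,d,K,T=snap('wrist','rk%d.png'%int(-yc*1000)); P=cloud(d,K,T)
m=(P[...,2]>.144)&(P[...,2]<.156)&(P[...,0]>.52)&(P[...,0]<.59)&(abs(P[...,1]-yc)<.039)
q=P[m]; c,s,a=cv2.minAreaRect(q[:,:2].astype(np.float32)); print(len(q),np.percentile(q,[2,50,98],axis=0).round(4).tolist(),c,s,a)
# centre y from far (visible) +y end, full width .064
print('y range',np.percentile(q[:,1],[.5,99.5]))
plan([((c[0],c[1],.211),(180,0,90))])
E
python3 rk.py -.216
```

```text
[ 0.5494217  -0.21096004  0.244152  ] [-1.79928707e+02  1.18197411e-01  9.00648611e+01] 0.025729990687727262 15.1
1320 [[0.5453, -0.249, 0.1471], [0.55, -0.2149, 0.1491], [0.5545, -0.1867, 0.1503]] (0.5499783754348755, -0.2185424268245697) (0.008020943030714989, 0.06447011977434158) 3.3198978900909424
y range [-0.25030586 -0.18641053]
[-0.08, 0.01, 0.33] [-0.0, 0.0, 0.0] <- at [0.55, -0.219, 0.211] (180, 0, 90)
```

Emit:
apply_moves([
  [[-0.08,0.01,0.1],[0,0,-0.11],0.3],
  [[-0.08,0.01,0.22],[0,0,-0.11],0.3],
  [[-0.08,0.01,0.33],[0,0,-0.11],0.3],
  [[-0.08,0.01,0.33],[0,0,-0.11],0.3],
  [[-0.08,0.01,0.33],[0,0,-0.11],0],
  [[-0.08,0.01,0.33],[0,0,-0.11],0],
  [[-0.08,0.01,0.33],[0,0,-0.11],0],
  [[-0.08,0.01,0.33],[0,0,-0.11],0],
  [[-0.08,0.01,0.33],[0,0,-0.11],0],
], force=60)

```text
time: 16.05
ee_pos: [0.5503, -0.2204, 0.2117]
tcp_rot: [-180.0, 0.2, 93.2]
wrist_force: [1.1, 0.6, -0.2]
opening: 0.0061
grasp_force: 62.3
```

Emit:
apply_moves([
  [[0,0,-0.05],[0,0,0],0],
  [[0,0,-0.1],[0,0,0],0],
  [[0,0,-0.16],[0,0,0],0],
  [[0,0,-0.16],[0,0,0],0],
  [[0,0,-0.16],[0,0,0],0],
])

```text
time: 16.55
ee_pos: [0.5503, -0.2203, 0.2277]
tcp_rot: [-180.0, 0.2, 93.2]
wrist_force: [-0.3, -0.4, -1.4]
opening: 0.0058
grasp_force: 62.2
```

```bash
cat > go.py <<'E'
from h import *
import sys
xb=float(sys.argv[1]); p,R=pose(); y=sensors.get_obs()['tcp_rot'][2]
plan2([(p+[-.05,0,0],(180,0,y)),(p+[-.05,0,.1],(180,0,90)),ins(xb,.15,6)])
E
python3 go.py .0435
```

```text
[0.03, -0.5, 0.0] [-0.0, 0.01, -0.0] <- at [0.5, -0.22, 0.228] (180, 0, np.float64(93.2075118836394))
[0.0, 0.0, -1.0] [-0.0, -0.0, 0.11] <- at [0.5, -0.22, 0.328] (180, 0, 90)
[0.95, 0.04, -0.0] [0.03, -0.03, -0.52] 
[0.9, 0.29, -0.02] [0.03, -0.03, -0.52] 
[0.78, 0.52, -0.04] [0.04, -0.03, -0.52] 
[0.62, 0.72, -0.07] [0.03, -0.02, -0.52] 
[0.4, 0.85, -0.08] [0.04, -0.03, -0.52] <- at [0.522, 0.252, 0.331] [-174.    0.  168.]
```

Emit:
apply_moves([
  [[0,-0.1,0],[0,0,0],0],
  [[0.01,-0.25,0],[0,0,0],0],
  [[0.02,-0.4,0],[0,0,0],0],
  [[0.03,-0.5,0],[0,0,0],0],
  [[0.03,-0.5,0],[0,0,0],0],
])

```text
time: 17.05
ee_pos: [0.4989, -0.2201, 0.2277]
tcp_rot: [-180.0, 0.2, 93.2]
wrist_force: [-0.4, -1.0, -0.6]
opening: 0.006
grasp_force: 62.2
```

Emit:
apply_moves([
  [[0,0,-0.2],[0,0,0],0],
  [[0,0,-0.5],[0,0,0],0],
  [[0,0,-0.8],[0,0,0.11],0],
  [[0,0,-1],[0,0,0.11],0],
  [[0,0,-1],[0,0,0.11],0],
])

```text
time: 17.55
ee_pos: [0.501, -0.22, 0.3302]
tcp_rot: [179.8, 0.3, 89.9]
wrist_force: [-0.7, 0.7, -1.2]
opening: 0.0059
grasp_force: 62.2
```

Emit:
apply_moves([
  [[0.3,0.01,0],[0.01,-0.01,-0.2],0],
  [[0.62,0.03,0],[0.02,-0.02,-0.36],0],
  [[0.95,0.04,0],[0.03,-0.03,-0.52],0],
  [[0.95,0.04,0],[0.03,-0.03,-0.52],0],
])

```text
time: 17.95
ee_pos: [0.5045, -0.1219, 0.3258]
tcp_rot: [-178.8, 0.8, 105.9]
wrist_force: [-0.5, -1.5, -0.7]
opening: 0.0061
grasp_force: 62.2
```

Emit:
apply_moves([
  [[0.3,0.1,-0.01],[0.01,-0.01,-0.18],0],
  [[0.6,0.2,-0.01],[0.02,-0.02,-0.36],0],
  [[0.9,0.29,-0.02],[0.03,-0.03,-0.52],0],
  [[0.9,0.29,-0.02],[0.03,-0.03,-0.52],0],
])

```text
time: 18.35
ee_pos: [0.5084, -0.0279, 0.3258]
tcp_rot: [-177.6, 1.3, 121.4]
wrist_force: [0.3, 0.7, -1.5]
opening: 0.0059
grasp_force: 62.1
```

Emit:
apply_moves([
  [[0.26,0.17,-0.01],[0.01,-0.01,-0.18],0],
  [[0.52,0.35,-0.03],[0.03,-0.02,-0.36],0],
  [[0.78,0.52,-0.04],[0.04,-0.03,-0.52],0],
  [[0.78,0.52,-0.04],[0.04,-0.03,-0.52],0],
])

```text
time: 18.75
ee_pos: [0.5128, 0.0655, 0.3258]
tcp_rot: [-176.1, 1.3, 137.0]
wrist_force: [-0.1, 0.2, -1.3]
opening: 0.0062
grasp_force: 62.1
```

Emit:
apply_moves([
  [[0.2,0.24,-0.02],[0.01,-0.01,-0.18],0],
  [[0.41,0.48,-0.05],[0.02,-0.01,-0.36],0],
  [[0.62,0.72,-0.07],[0.03,-0.02,-0.52],0],
  [[0.62,0.72,-0.07],[0.03,-0.02,-0.52],0],
])

```text
time: 19.15
ee_pos: [0.5172, 0.1605, 0.3263]
tcp_rot: [-174.9, 0.7, 152.6]
wrist_force: [-0.3, -0.6, -2.1]
opening: 0.0062
grasp_force: 62.2
```

Emit:
apply_moves([
  [[0.13,0.28,-0.03],[0.01,-0.01,-0.18],0],
  [[0.26,0.56,-0.05],[0.03,-0.02,-0.36],0],
  [[0.35,0.75,-0.07],[0.04,-0.03,-0.47],0],
  [[0.4,0.85,-0.08],[0.04,-0.03,-0.52],0],
  [[0.4,0.85,-0.08],[0.04,-0.03,-0.52],0],
  [[0.4,0.85,-0.08],[0.04,-0.03,-0.52],0],
])

```text
time: 19.75
ee_pos: [0.5212, 0.2516, 0.3276]
tcp_rot: [-173.6, 0.1, 167.8]
wrist_force: [0.3, 0.3, -0.3]
opening: 0.0058
grasp_force: 62.2
```

```bash
cat > chk.py <<'E'
from h import *
import sys
xb=float(sys.argv[1]) if len(sys.argv)>1 else None
o=sensors.get_obs();print(toM(pose()[0]),o['tcp_rot'],o['opening'],o['time'])
im,d,K,T=snap('wrist','chk%d.png'%int(o['time']*10)); M=toM(cloud(d,K,T))
m=(abs(M[...,1])<.02)&(M[...,0]>-.1)&(M[...,0]<.12)
for z in (.02,.03,.045,.115,.125):
    k=m&(abs(M[...,2]-z)<.004)&(M[...,0]>.0); print(z,np.percentile(M[k][:,0],[2,10,50,98]).round(4) if k.sum()>5 else 0)
k=m&(abs(M[...,2]-.09)<.005)&(M[...,0]<.03); print('block',np.median(M[k],0),k.sum())
if xb:
    k=(M[...,2]>.17)&(M[...,2]<.24)&(abs(M[...,0]-xb-.01)<.015)&(abs(M[...,1])<.06); print('held plate edge y',np.percentile(M[k][:,1],[5,50,95]),k.sum())
    plan2([ins(xb,.06,6),ins(xb,.0145,6)])
E
python3 chk.py .0435
```

```text
[0.06171286 0.00073975 0.32758568] [-1.73556763e+02  9.64585688e-02  1.67837355e+02] 0.005822458500276619 19.75
0.02 [0.051  0.0514 0.0524 0.0643]
0.03 [0.0539 0.0541 0.0551 0.0559]
0.045 [0.0579 0.0581 0.0592 0.06  ]
0.115 [0.0768 0.077  0.0778 0.0789]
0.125 [0.08   0.0815 0.0924 0.1058]
block [-0.04128726  0.00229584  0.09009845] 205
held plate edge y [0.0328039  0.03307087 0.03332057] 342
[-0.0, 0.11, 0.87] [-0.01, 0.0, -0.01] <- at [0.522, 0.252, 0.241] [-174.    0.  168.]
[0.0, 0.05, 0.45] [-0.0, 0.0, 0.0] <- at [0.522, 0.252, 0.195] [-174.    0.  168.]
```

Emit:
apply_moves([
  [[0,0.03,0.2],[-0.01,0,0],0],
  [[0,0.06,0.5],[-0.01,0,-0.01],0],
  [[0,0.09,0.7],[-0.01,0,-0.01],0],
  [[0,0.11,0.82],[-0.01,0,-0.01],0],
  [[0,0.11,0.87],[-0.01,0,-0.01],0],
  [[0,0.11,0.87],[-0.01,0,-0.01],0],
])

```text
time: 20.4
ee_pos: [0.5214, 0.2534, 0.2403]
tcp_rot: [-173.9, 0.1, 168.2]
wrist_force: [-0.3, -0.4, -0.5]
opening: 0.0055
grasp_force: 62.1
```

Emit:
apply_moves([
  [[0,0.01,0.1],[0,0,0],0],
  [[0,0.02,0.2],[0,0,0],0],
  [[0,0.03,0.3],[0,0,0],0],
  [[0,0.05,0.4],[0,0,0],0],
  [[0,0.05,0.45],[0,0,0],0],
  [[0,0.05,0.45],[0,0,0],0],
])

```text
time: 21.0
ee_pos: [0.5212, 0.254, 0.194]
tcp_rot: [-173.8, 0.0, 168.3]
wrist_force: [0.5, -0.7, -1.6]
opening: 0.0057
grasp_force: 62.2
```

Emit:
apply_moves([
  [[0,0,0.01],[0,0,0],0.1],
  [[0,0,0.01],[0,0,0],0.15],
  [[0,0,0.01],[0,0,0],0.15],
  [[0,0,0],[0,0,0],0.15],
  [[0,0.01,-0.1],[0,0,0],0.15],
  [[0,0.02,-0.2],[0,0,0],0.15],
  [[0,0,-0.4],[0,0,0],0.2],
  [[0,-0.02,-0.8],[0,0,0],0.3],
  [[0,-0.02,-0.8],[0,0,0],0.3],
  [[0,-0.02,-0.8],[0,0,0],0.3],
])

```text
time: 22.0
ee_pos: [0.5231, 0.2609, 0.2765]
tcp_rot: [-174.0, 0.2, 168.3]
wrist_force: [-0.4, -0.1, 0.4]
opening: 0.0254
grasp_force: 0.0
```

```bash
python3 chk.py; python3 - <<'E'
from h import *
plan2([((.552,-.293,.245),(180,0,90))])
E
```

```text
[0.07119373 0.00077146 0.27647287] [-174.00024661    0.20722351  168.29161433] 0.025430122847341988 22.0
0.02 [0.0417 0.043  0.0432 0.1056]
0.03 [0.0448 0.0449 0.0452 0.0468]
0.045 [0.0494 0.0497 0.0499 0.061 ]
0.115 [0.0682 0.0686 0.0694 0.0706]
0.125 [0.0719 0.0749 0.0889 0.1053]
block [-0.04176126  0.00308558  0.09018177] 354
[-0.23, -0.88, 0.14] [-0.03, 0.02, 0.43] 
[-0.43, -0.81, 0.13] [-0.03, 0.02, 0.44] 
[-0.81, -0.93, 0.15] [-0.03, 0.03, 0.58] 
[-0.7, -0.43, 0.08] [-0.02, 0.02, 0.39] 
[-0.77, -0.28, 0.07] [-0.03, 0.03, 0.38] 
[-0.81, -0.12, 0.05] [-0.02, 0.02, 0.39] <- at [0.552, -0.293, 0.245] (180, 0, 90)
```

Emit:
apply_moves([
  [[-0.12,-0.44,0.07],[-0.02,0.01,0.22],0.3],
  [[-0.23,-0.88,0.14],[-0.03,0.02,0.43],0.3],
  [[-0.23,-0.88,0.14],[-0.03,0.02,0.43],0.3],
])

```text
time: 22.35
ee_pos: [0.5269, 0.1647, 0.2693]
tcp_rot: [-174.8, 0.7, 155.0]
wrist_force: [0.8, 0.5, -0.1]
opening: 0.0256
grasp_force: 0.0
```

Emit:
apply_moves([
  [[-0.22,-0.4,0.07],[-0.02,0.01,0.22],0.3],
  [[-0.43,-0.81,0.13],[-0.03,0.02,0.44],0.3],
  [[-0.43,-0.81,0.13],[-0.03,0.02,0.44],0.3],
])

```text
time: 22.65
ee_pos: [0.5319, 0.0725, 0.2641]
tcp_rot: [-175.9, 1.2, 141.8]
wrist_force: [1.1, 0.3, -0.2]
opening: 0.0258
grasp_force: 0.0
```

Emit:
apply_moves([
  [[-0.27,-0.31,0.05],[-0.01,0.01,0.2],0.3],
  [[-0.54,-0.62,0.1],[-0.02,0.02,0.4],0.3],
  [[-0.81,-0.93,0.15],[-0.03,0.03,0.58],0.3],
  [[-0.81,-0.93,0.15],[-0.03,0.03,0.58],0.3],
])

```text
time: 23.05
ee_pos: [0.5386, -0.0506, 0.257]
tcp_rot: [-177.2, 1.3, 124.4]
wrist_force: [-0.4, 1.1, -0.2]
opening: 0.0258
grasp_force: 0.0
```

Emit:
apply_moves([
  [[-0.35,-0.22,0.04],[-0.01,0.01,0.2],0.3],
  [[-0.7,-0.43,0.08],[-0.02,0.02,0.39],0.3],
  [[-0.7,-0.43,0.08],[-0.02,0.02,0.39],0.3],
])

```text
time: 23.35
ee_pos: [0.5432, -0.1323, 0.2525]
tcp_rot: [-178.1, 1.1, 112.8]
wrist_force: [0.5, 0.2, 0.1]
opening: 0.0254
grasp_force: 0.0
```

Emit:
apply_moves([
  [[-0.38,-0.14,0.03],[-0.02,0.02,0.19],0.3],
  [[-0.77,-0.28,0.07],[-0.03,0.03,0.38],0.3],
  [[-0.77,-0.28,0.07],[-0.03,0.03,0.38],0.3],
])

```text
time: 23.65
ee_pos: [0.5475, -0.2141, 0.2478]
tcp_rot: [-179.1, 0.5, 101.4]
wrist_force: [-0.8, -0.8, 0.1]
opening: 0.0255
grasp_force: 0.0
```

Emit:
apply_moves([
  [[-0.4,-0.06,0.02],[-0.01,0.01,0.2],0.3],
  [[-0.81,-0.12,0.05],[-0.02,0.02,0.39],0.3],
  [[-0.81,-0.12,0.05],[-0.02,0.02,0.39],0.3],
  [[-0.81,-0.12,0.05],[-0.02,0.02,0.39],0.3],
  [[-0.81,-0.12,0.05],[-0.02,0.02,0.39],0.3],
])

```text
time: 24.15
ee_pos: [0.5523, -0.292, 0.245]
tcp_rot: [-179.9, -0.0, 90.1]
wrist_force: [-0.3, 0.3, 0.2]
opening: 0.0259
grasp_force: 0.0
```

```bash
python3 rk.py -.297
```

```text
[ 0.55227838 -0.29201741  0.2450339 ] [-1.79864119e+02 -1.43686312e-02  9.00854954e+01] 0.025880403968492657 24.15
1328 [[0.5462, -0.3263, 0.1466], [0.5508, -0.2922, 0.1491], [0.5552, -0.264, 0.1503]] (0.5507115721702576, -0.2961561679840088) (0.00805346854031086, 0.06505127251148224) 2.472654342651367
y range [-0.32720963 -0.26386205]
[-0.04, -0.01, 0.34] [-0.0, 0.0, 0.0] <- at [0.551, -0.296, 0.211] (180, 0, 90)
```

Emit:
apply_moves([
  [[-0.04,-0.01,0.1],[0,0,-0.08],0.3],
  [[-0.04,-0.01,0.22],[0,0,-0.08],0.3],
  [[-0.04,-0.01,0.34],[0,0,-0.08],0.3],
  [[-0.04,-0.01,0.34],[0,0,-0.08],0.3],
  [[-0.04,-0.01,0.34],[0,0,-0.08],0],
  [[-0.04,-0.01,0.34],[0,0,-0.08],0],
  [[-0.04,-0.01,0.34],[0,0,-0.08],0],
  [[-0.04,-0.01,0.34],[0,0,-0.08],0],
  [[-0.04,-0.01,0.34],[0,0,-0.08],0],
], force=60)

```text
time: 25.1
ee_pos: [0.5509, -0.2978, 0.2114]
tcp_rot: [-179.9, 0.0, 92.3]
wrist_force: [-0.5, -0.1, 0.2]
opening: 0.006
grasp_force: 62.4
```

Emit:
apply_moves([
  [[0,0,-0.05],[0,0,0],0],
  [[0,0,-0.1],[0,0,0],0],
  [[0,0,-0.16],[0,0,0],0],
  [[0,0,-0.16],[0,0,0],0],
  [[0,0,-0.16],[0,0,0],0],
])

```text
time: 25.6
ee_pos: [0.5509, -0.2977, 0.2274]
tcp_rot: [-179.9, 0.0, 92.3]
wrist_force: [-0.6, -0.8, -1.4]
opening: 0.0061
grasp_force: 62.3
```

```bash
python3 go.py .034
```

```text
[0.02, -0.5, 0.0] [-0.0, 0.0, -0.0] <- at [0.501, -0.298, 0.227] (180, 0, np.float64(92.30956670574763))
[-0.0, -0.0, -1.0] [-0.0, 0.0, 0.08] <- at [0.501, -0.298, 0.327] (180, 0, 90)
[0.9, 0.03, -0.01] [0.03, -0.02, -0.43] 
[0.87, 0.23, -0.02] [0.03, -0.02, -0.43] 
[0.8, 0.42, -0.03] [0.03, -0.02, -0.43] 
[0.68, 0.59, -0.04] [0.03, -0.03, -0.44] 
[0.54, 0.72, -0.07] [0.03, -0.03, -0.43] 
[0.35, 0.83, -0.08] [0.02, -0.02, -0.44] <- at [0.52, 0.243, 0.331] [-174.    0.  168.]
```

Emit:
apply_moves([
  [[0,-0.1,0],[0,0,0],0],
  [[0.01,-0.25,0],[0,0,0],0],
  [[0.02,-0.4,0],[0,0,0],0],
  [[0.02,-0.5,0],[0,0,0],0],
  [[0.02,-0.5,0],[0,0,0],0],
])

```text
time: 26.1
ee_pos: [0.4996, -0.2978, 0.2275]
tcp_rot: [-179.9, 0.0, 92.3]
wrist_force: [0.3, 0.7, -1.7]
opening: 0.0061
grasp_force: 62.3
```

Emit:
apply_moves([
  [[0,0,-0.2],[0,0,0],0],
  [[0,0,-0.5],[0,0,0],0],
  [[0,0,-0.8],[0,0,0.08],0],
  [[0,0,-1],[0,0,0.08],0],
  [[0,0,-1],[0,0,0.08],0],
])

```text
time: 26.6
ee_pos: [0.5018, -0.2979, 0.3301]
tcp_rot: [179.9, 0.2, 89.9]
wrist_force: [0.8, -0.2, -1.8]
opening: 0.0062
grasp_force: 62.3
```

Emit:
apply_moves([
  [[0.3,0.01,0],[0.01,-0.01,-0.15],0],
  [[0.6,0.02,-0.01],[0.02,-0.01,-0.3],0],
  [[0.9,0.03,-0.01],[0.03,-0.02,-0.43],0],
  [[0.9,0.03,-0.01],[0.03,-0.02,-0.43],0],
])

```text
time: 27.0
ee_pos: [0.5043, -0.2049, 0.327]
tcp_rot: [-178.9, 0.4, 103.1]
wrist_force: [-0.1, -0.1, -1.3]
opening: 0.006
grasp_force: 62.3
```

Emit:
apply_moves([
  [[0.3,0.08,-0.01],[0.01,-0.01,-0.15],0],
  [[0.6,0.16,-0.01],[0.02,-0.01,-0.3],0],
  [[0.87,0.23,-0.02],[0.03,-0.02,-0.43],0],
  [[0.87,0.23,-0.02],[0.03,-0.02,-0.43],0],
])

```text
time: 27.4
ee_pos: [0.5075, -0.1155, 0.3279]
tcp_rot: [-177.8, 0.7, 116.0]
wrist_force: [0.5, -0.2, -1.5]
opening: 0.0062
grasp_force: 62.3
```

Emit:
apply_moves([
  [[0.27,0.14,-0.01],[0.01,-0.01,-0.15],0],
  [[0.54,0.28,-0.02],[0.02,-0.01,-0.3],0],
  [[0.8,0.42,-0.03],[0.03,-0.02,-0.43],0],
  [[0.8,0.42,-0.03],[0.03,-0.02,-0.43],0],
])

```text
time: 27.8
ee_pos: [0.5108, -0.0254, 0.3282]
tcp_rot: [-176.8, 0.7, 128.9]
wrist_force: [-0.2, 0.2, -1.5]
opening: 0.0059
grasp_force: 62.3
```

Emit:
apply_moves([
  [[0.23,0.2,-0.01],[0.01,-0.01,-0.15],0],
  [[0.46,0.4,-0.03],[0.02,-0.02,-0.3],0],
  [[0.68,0.59,-0.04],[0.03,-0.03,-0.44],0],
  [[0.68,0.59,-0.04],[0.03,-0.03,-0.44],0],
])

```text
time: 28.2
ee_pos: [0.5146, 0.0644, 0.328]
tcp_rot: [-175.7, 0.7, 142.1]
wrist_force: [0.1, 0.1, -1.7]
opening: 0.0057
grasp_force: 62.3
```

Emit:
apply_moves([
  [[0.18,0.24,-0.02],[0.01,-0.01,-0.15],0],
  [[0.36,0.48,-0.05],[0.02,-0.02,-0.3],0],
  [[0.54,0.72,-0.07],[0.03,-0.03,-0.43],0],
  [[0.54,0.72,-0.07],[0.03,-0.03,-0.43],0],
])

```text
time: 28.6
ee_pos: [0.5168, 0.1545, 0.3288]
tcp_rot: [-174.6, 0.5, 154.9]
wrist_force: [0.1, -1.2, -1.3]
opening: 0.0062
grasp_force: 62.3
```

Emit:
apply_moves([
  [[0.12,0.27,-0.03],[0.01,-0.01,-0.15],0],
  [[0.24,0.54,-0.05],[0.02,-0.02,-0.3],0],
  [[0.31,0.73,-0.07],[0.02,-0.02,-0.38],0],
  [[0.35,0.83,-0.08],[0.02,-0.02,-0.44],0],
  [[0.35,0.83,-0.08],[0.02,-0.02,-0.44],0],
  [[0.35,0.83,-0.08],[0.02,-0.02,-0.44],0],
])

```text
time: 29.2
ee_pos: [0.5205, 0.2422, 0.3299]
tcp_rot: [-174.0, -0.1, 167.9]
wrist_force: [-0.2, -0.6, -1.2]
opening: 0.0057
grasp_force: 62.3
```

```bash
python3 chk.py .034
```

```text
[ 0.05231704 -0.00049699  0.32988832] [-1.73985071e+02 -1.17523800e-01  1.67874263e+02] 0.005695805382289014 29.2
0.02 [0.0423 0.0424 0.0429 0.0441]
0.03 [0.0452 0.0453 0.0458 0.0471]
0.045 [0.0488 0.0494 0.0501 0.0514]
0.115 [0.0682 0.0687 0.0696 0.0707]
0.125 [0.0717 0.0743 0.0876 0.1056]
block [-0.04129489  0.00301398  0.08973812] 183
held plate edge y [0.03203253 0.03228295 0.03256927] 331
[0.01, 0.1, 0.89] [-0.0, -0.0, -0.0] <- at [0.52, 0.243, 0.241] [-174.    0.  168.]
[-0.0, 0.05, 0.45] [-0.0, -0.0, -0.0] <- at [0.52, 0.243, 0.195] [-174.    0.  168.]
```

Emit:
apply_moves([
  [[0,0.03,0.2],[0,0,0],0],
  [[0,0.06,0.5],[0,0,0],0],
  [[0.01,0.09,0.7],[0,0,0],0],
  [[0.01,0.1,0.84],[0,0,0],0],
  [[0.01,0.1,0.89],[0,0,0],0],
  [[0.01,0.1,0.89],[0,0,0],0],
])

```text
time: 29.85
ee_pos: [0.5191, 0.2432, 0.2404]
tcp_rot: [-174.0, -0.1, 167.9]
wrist_force: [0.1, 0.2, 0.1]
opening: 0.0062
grasp_force: 62.2
```

Emit:
apply_moves([
  [[0,0.01,0.1],[0,0,0],0],
  [[0,0.02,0.2],[0,0,0],0],
  [[0,0.03,0.3],[0,0,0],0],
  [[0,0.05,0.4],[0,0,0],0],
  [[0,0.05,0.45],[0,0,0],0],
  [[0,0.05,0.45],[0,0,0],0],
])

```text
time: 30.45
ee_pos: [0.5188, 0.2444, 0.1941]
tcp_rot: [-174.0, -0.2, 168.0]
wrist_force: [-0.0, -0.3, -1.9]
opening: 0.0059
grasp_force: 62.2
```

Emit:
apply_moves([
  [[0,0,0.01],[0,0,0],0.1],
  [[0,0,0.01],[0,0,0],0.15],
  [[0,0,0.01],[0,0,0],0.15],
  [[0,0,0],[0,0,0],0.15],
  [[0,0.01,-0.1],[0,0,0],0.15],
  [[0,0.02,-0.2],[0,0,0],0.15],
  [[0,0,-0.4],[0,0,0],0.2],
  [[0,-0.02,-0.8],[0,0,0],0.3],
  [[0,-0.02,-0.8],[0,0,0],0.3],
  [[0,-0.02,-0.8],[0,0,0],0.3],
])

```text
time: 31.45
ee_pos: [0.5211, 0.2511, 0.2769]
tcp_rot: [-174.1, 0.0, 168.0]
wrist_force: [-0.5, -0.1, -0.5]
opening: 0.0255
grasp_force: 0.0
```

```bash
python3 chk.py; python3 - <<'E'
from h import *
plan2([((.552,-.373,.245),(180,0,90))])
E
```

```text
[0.06114442 0.0007584  0.27691146] [-1.74135374e+02  2.43440857e-02  1.68008386e+02] 0.025475045073298792 31.45
0.02 [0.0332 0.0333 0.0334 0.0986]
0.03 [0.0367 0.0367 0.0368 0.0543]
0.045 [0.0399 0.04   0.0415 0.0417]
0.115 [0.06   0.0602 0.0611 0.0622]
0.125 [0.0638 0.0674 0.0848 0.1053]
block [-0.04176587  0.00320625  0.09012797] 345
[-0.27, -1.0, 0.15] [-0.03, 0.02, 0.43] 
[-0.48, -0.91, 0.14] [-0.03, 0.02, 0.43] 
[-0.68, -0.78, 0.12] [-0.03, 0.02, 0.43] 
[-0.84, -0.62, 0.1] [-0.03, 0.02, 0.44] 
[-0.95, -0.41, 0.08] [-0.02, 0.02, 0.43] 
[-0.51, -0.09, 0.03] [-0.01, 0.01, 0.22] 
[-0.52, -0.03, 0.03] [-0.01, 0.02, 0.22] <- at [0.552, -0.373, 0.245] (180, 0, 90)
```

Emit:
apply_moves([
  [[-0.13,-0.5,0.07],[-0.02,0.01,0.22],0.3],
  [[-0.27,-1,0.15],[-0.03,0.02,0.43],0.3],
  [[-0.27,-1,0.15],[-0.03,0.02,0.43],0.3],
  [[-0.27,-1,0.15],[-0.03,0.02,0.43],0.3],
])

```text
time: 31.9
ee_pos: [0.5259, 0.145, 0.2699]
tcp_rot: [-174.9, 0.5, 155.0]
wrist_force: [0.1, 0.4, 0.1]
opening: 0.0257
grasp_force: 0.0
```

Emit:
apply_moves([
  [[-0.24,-0.45,0.07],[-0.02,0.01,0.22],0.3],
  [[-0.48,-0.91,0.14],[-0.03,0.02,0.43],0.3],
  [[-0.48,-0.91,0.14],[-0.03,0.02,0.43],0.3],
  [[-0.48,-0.91,0.14],[-0.03,0.02,0.43],0.3],
])

```text
time: 32.3
ee_pos: [0.531, 0.0427, 0.2646]
tcp_rot: [-176.0, 0.9, 142.2]
wrist_force: [-0.5, 0.2, 0.3]
opening: 0.0255
grasp_force: 0.0
```

Emit:
apply_moves([
  [[-0.34,-0.39,0.06],[-0.02,0.01,0.22],0.3],
  [[-0.68,-0.78,0.12],[-0.03,0.02,0.43],0.3],
  [[-0.68,-0.78,0.12],[-0.03,0.02,0.43],0.3],
  [[-0.68,-0.78,0.12],[-0.03,0.02,0.43],0.3],
])

```text
time: 32.7
ee_pos: [0.5368, -0.0606, 0.2592]
tcp_rot: [-177.2, 1.1, 129.4]
wrist_force: [-0.4, 0.6, -0.6]
opening: 0.0254
grasp_force: 0.0
```

Emit:
apply_moves([
  [[-0.42,-0.31,0.05],[-0.02,0.01,0.22],0.3],
  [[-0.84,-0.62,0.1],[-0.03,0.02,0.44],0.3],
  [[-0.84,-0.62,0.1],[-0.03,0.02,0.44],0.3],
  [[-0.84,-0.62,0.1],[-0.03,0.02,0.44],0.3],
])

```text
time: 33.1
ee_pos: [0.5419, -0.1648, 0.2538]
tcp_rot: [-178.3, 1.0, 116.2]
wrist_force: [-0.2, 0.9, -0.5]
opening: 0.0258
grasp_force: 0.0
```

Emit:
apply_moves([
  [[-0.48,-0.2,0.04],[-0.01,0.01,0.22],0.3],
  [[-0.95,-0.41,0.08],[-0.02,0.02,0.43],0.3],
  [[-0.95,-0.41,0.08],[-0.02,0.02,0.43],0.3],
  [[-0.95,-0.41,0.08],[-0.02,0.02,0.43],0.3],
])

```text
time: 33.5
ee_pos: [0.5469, -0.2681, 0.2488]
tcp_rot: [-179.1, 0.7, 103.3]
wrist_force: [-0.0, 0.1, 0.4]
opening: 0.0255
grasp_force: 0.0
```

Emit:
apply_moves([
  [[-0.51,-0.09,0.03],[-0.01,0.01,0.22],0.3],
  [[-0.51,-0.09,0.03],[-0.01,0.01,0.22],0.3],
])

```text
time: 33.7
ee_pos: [0.5498, -0.3216, 0.2463]
tcp_rot: [-179.5, 0.5, 96.5]
wrist_force: [-0.1, 1.4, -0.7]
opening: 0.0256
grasp_force: 0.0
```

Emit:
apply_moves([
  [[-0.52,-0.03,0.03],[-0.01,0.02,0.22],0.3],
  [[-0.52,-0.03,0.03],[-0.01,0.02,0.22],0.3],
  [[-0.52,-0.03,0.03],[-0.01,0.02,0.22],0.3],
  [[-0.52,-0.03,0.03],[-0.01,0.02,0.22],0.3],
])

```text
time: 34.1
ee_pos: [0.5527, -0.371, 0.2449]
tcp_rot: [-179.8, -0.1, 90.2]
wrist_force: [-0.2, -0.1, 0.5]
opening: 0.0256
grasp_force: 0.0
```

```bash
python3 rk.py -.378
```

```text
[ 0.55270494 -0.37099252  0.24486463] [-1.79838384e+02 -8.27812569e-02  9.01548739e+01] 0.02563623374515303 34.1
1296 [[0.5506, -0.4093, 0.1473], [0.5547, -0.3755, 0.1491], [0.5592, -0.3472, 0.1502]] (0.5547885894775391, -0.37882617115974426) (0.007992484606802464, 0.06442354619503021) 2.1147665977478027
y range [-0.41055381 -0.34701169]
[-0.08, 0.02, 0.34] [-0.0, -0.0, 0.0] <- at [0.555, -0.379, 0.211] (180, 0, 90)
```

Emit:
apply_moves([
  [[-0.08,0.02,0.1],[0,0,-0.07],0.3],
  [[-0.08,0.02,0.22],[0,0,-0.07],0.3],
  [[-0.08,0.02,0.34],[0,0,-0.07],0.3],
  [[-0.08,0.02,0.34],[0,0,-0.07],0.3],
  [[-0.08,0.02,0.34],[0,0,-0.07],0],
  [[-0.08,0.02,0.34],[0,0,-0.07],0],
  [[-0.08,0.02,0.34],[0,0,-0.07],0],
  [[-0.08,0.02,0.34],[0,0,-0.07],0],
  [[-0.08,0.02,0.34],[0,0,-0.07],0],
], force=60)

```text
time: 35.05
ee_pos: [0.5539, -0.3812, 0.2107]
tcp_rot: [-179.8, -0.1, 92.0]
wrist_force: [-0.4, 0.6, 0.5]
opening: 0.0062
grasp_force: 62.9
```

Emit:
apply_moves([
  [[0,0,-0.05],[0,0,0],0],
  [[0,0,-0.1],[0,0,0],0],
  [[0,0,-0.16],[0,0,0],0],
  [[0,0,-0.16],[0,0,0],0],
  [[0,0,-0.16],[0,0,0],0],
])

```text
time: 35.55
ee_pos: [0.5539, -0.3812, 0.2266]
tcp_rot: [-179.8, -0.1, 92.0]
wrist_force: [-0.1, 0.4, -1.0]
opening: 0.0065
grasp_force: 62.7
```

```bash
python3 go.py .024
```

```text
[0.02, -0.5, 0.0] [-0.01, -0.0, 0.0] <- at [0.504, -0.381, 0.227] (180, 0, np.float64(92.04261383586794))
[-0.0, 0.0, -1.0] [0.0, -0.0, 0.07] <- at [0.504, -0.381, 0.327] (180, 0, 90)
[0.88, 0.02, -0.0] [0.02, -0.02, -0.37] 
[0.86, 0.19, -0.02] [0.03, -0.02, -0.37] 
[0.8, 0.35, -0.03] [0.02, -0.02, -0.37] 
[0.96, 0.66, -0.05] [0.03, -0.02, -0.5] 
[0.76, 0.89, -0.07] [0.04, -0.03, -0.49] 
[0.26, 0.52, -0.05] [0.02, -0.01, -0.25] 
[0.18, 0.56, -0.07] [0.01, -0.01, -0.25] <- at [0.518, 0.233, 0.331] [-174.    0.  168.]
```

Emit:
apply_moves([
  [[0,-0.1,0],[0,0,0],0],
  [[0.01,-0.25,0],[0,0,0],0],
  [[0.02,-0.4,0],[0,0,0],0],
  [[0.02,-0.5,0],[0,0,0],0],
  [[0.02,-0.5,0],[0,0,0],0],
])

```text
time: 36.05
ee_pos: [0.5025, -0.3811, 0.2268]
tcp_rot: [-179.8, -0.1, 92.0]
wrist_force: [0.7, -0.6, -1.0]
opening: 0.0062
grasp_force: 62.7
```

Emit:
apply_moves([
  [[0,0,-0.2],[0,0,0],0],
  [[0,0,-0.5],[0,0,0],0],
  [[0,0,-0.8],[0,0,0.07],0],
  [[0,0,-1],[0,0,0.07],0],
  [[0,0,-1],[0,0,0.07],0],
])

```text
time: 36.55
ee_pos: [0.5049, -0.3814, 0.3295]
tcp_rot: [180.0, 0.1, 90.0]
wrist_force: [-0.3, 0.0, -1.9]
opening: 0.006
grasp_force: 62.7
```

Emit:
apply_moves([
  [[0.3,0.01,0],[0.01,-0.01,-0.13],0],
  [[0.6,0.02,0],[0.02,-0.01,-0.26],0],
  [[0.88,0.02,0],[0.02,-0.02,-0.37],0],
  [[0.88,0.02,0],[0.02,-0.02,-0.37],0],
])

```text
time: 36.95
ee_pos: [0.5065, -0.2903, 0.3256]
tcp_rot: [-179.2, 0.4, 101.3]
wrist_force: [-0.4, -0.2, -0.2]
opening: 0.0061
grasp_force: 62.7
```

Emit:
apply_moves([
  [[0.3,0.06,-0.01],[0.01,-0.01,-0.13],0],
  [[0.6,0.13,-0.01],[0.02,-0.01,-0.26],0],
  [[0.86,0.19,-0.02],[0.03,-0.02,-0.37],0],
  [[0.86,0.19,-0.02],[0.03,-0.02,-0.37],0],
])

```text
time: 37.35
ee_pos: [0.5087, -0.2029, 0.3268]
tcp_rot: [-178.1, 0.7, 112.4]
wrist_force: [0.6, -0.8, -0.5]
opening: 0.0063
grasp_force: 62.7
```

Emit:
apply_moves([
  [[0.27,0.12,-0.01],[0.01,-0.01,-0.13],0],
  [[0.54,0.24,-0.02],[0.01,-0.01,-0.26],0],
  [[0.8,0.35,-0.03],[0.02,-0.02,-0.37],0],
  [[0.8,0.35,-0.03],[0.02,-0.02,-0.37],0],
])

```text
time: 37.75
ee_pos: [0.511, -0.116, 0.3276]
tcp_rot: [-177.4, 0.9, 123.4]
wrist_force: [0.5, -0.5, -1.0]
opening: 0.006
grasp_force: 62.7
```

Emit:
apply_moves([
  [[0.32,0.22,-0.02],[0.01,-0.01,-0.17],0],
  [[0.64,0.44,-0.03],[0.02,-0.01,-0.34],0],
  [[0.96,0.66,-0.05],[0.03,-0.02,-0.5],0],
  [[0.96,0.66,-0.05],[0.03,-0.02,-0.5],0],
])

```text
time: 38.15
ee_pos: [0.5138, 0.0014, 0.3278]
tcp_rot: [-176.3, 0.6, 138.5]
wrist_force: [-0.4, -0.9, -2.2]
opening: 0.006
grasp_force: 62.7
```

Emit:
apply_moves([
  [[0.25,0.3,-0.02],[0.01,-0.01,-0.16],0],
  [[0.5,0.6,-0.05],[0.03,-0.02,-0.33],0],
  [[0.76,0.89,-0.07],[0.04,-0.03,-0.49],0],
  [[0.76,0.89,-0.07],[0.04,-0.03,-0.49],0],
])

```text
time: 38.55
ee_pos: [0.5166, 0.1186, 0.3277]
tcp_rot: [-174.9, 0.4, 153.2]
wrist_force: [0.4, -0.4, -1.2]
opening: 0.0062
grasp_force: 62.7
```

Emit:
apply_moves([
  [[0.13,0.26,-0.02],[0.01,0,-0.13],0],
  [[0.26,0.52,-0.05],[0.02,-0.01,-0.25],0],
  [[0.26,0.52,-0.05],[0.02,-0.01,-0.25],0],
])

```text
time: 38.85
ee_pos: [0.5172, 0.1756, 0.3279]
tcp_rot: [-174.2, 0.0, 160.6]
wrist_force: [-0.4, 0.2, -0.5]
opening: 0.0058
grasp_force: 62.7
```

Emit:
apply_moves([
  [[0.09,0.28,-0.03],[0,0,-0.13],0],
  [[0.18,0.56,-0.07],[0.01,-0.01,-0.25],0],
  [[0.18,0.56,-0.07],[0.01,-0.01,-0.25],0],
  [[0.18,0.56,-0.07],[0.01,-0.01,-0.25],0],
])

```text
time: 39.25
ee_pos: [0.519, 0.2327, 0.3299]
tcp_rot: [-173.9, -0.4, 167.9]
wrist_force: [-0.1, 0.7, -1.4]
opening: 0.0058
grasp_force: 62.7
```

```bash
python3 chk.py .024
```

```text
[ 0.04271426 -0.00102477  0.3298778 ] [-173.93561072   -0.42138192  167.87095875] 0.0057601110285994675 39.25
0.02 [0.0327 0.0336 0.034  0.0352]
0.03 [0.0355 0.0357 0.0368 0.038 ]
0.045 [0.0397 0.0399 0.0409 0.0423]
0.115 [0.0597 0.06   0.0609 0.062 ]
0.125 [0.0633 0.0666 0.0829 0.1053]
block [-0.04146947  0.00328686  0.09017697] 182
held plate edge y [0.03198208 0.03230149 0.03261706] 325
[0.01, 0.1, 0.89] [-0.0, -0.01, -0.0] <- at [0.518, 0.233, 0.241] [-174.    0.  168.]
[-0.0, 0.05, 0.45] [-0.0, -0.0, -0.0] <- at [0.518, 0.233, 0.195] [-174.    0.  168.]
```

Emit:
apply_moves([
  [[0,0.03,0.2],[0,-0.01,0],0],
  [[0,0.06,0.5],[0,-0.01,0],0],
  [[0,0.09,0.7],[0,-0.01,0],0],
  [[0,0.1,0.84],[0,-0.01,0],0],
  [[0,0.1,0.89],[0,-0.01,0],0],
  [[0,0.1,0.89],[0,-0.01,0],0],
])

```text
time: 39.9
ee_pos: [0.5179, 0.2332, 0.2408]
tcp_rot: [-174.0, -0.1, 167.9]
wrist_force: [-0.1, -0.2, -0.5]
opening: 0.006
grasp_force: 62.7
```

Emit:
apply_moves([
  [[0,0.01,0.1],[0,0,0],0],
  [[0,0.02,0.2],[0,0,0],0],
  [[0,0.03,0.3],[0,0,0],0],
  [[0,0.05,0.4],[0,0,0],0],
  [[0,0.05,0.45],[0,0,0],0],
  [[0,0.05,0.45],[0,0,0],0],
])

```text
time: 40.5
ee_pos: [0.5175, 0.2346, 0.1947]
tcp_rot: [-173.9, -0.2, 168.0]
wrist_force: [-0.4, 0.2, -1.8]
opening: 0.0059
grasp_force: 62.7
```

Emit:
apply_moves([
  [[0,0,0.01],[0,0,0],0.1],
  [[0,0,0.01],[0,0,0],0.15],
  [[0,0,0.01],[0,0,0],0.15],
  [[0,0,0],[0,0,0],0.15],
  [[0,0.01,-0.1],[0,0,0],0.15],
  [[0,0.02,-0.2],[0,0,0],0.15],
  [[0,0,-0.4],[0,0,0],0.2],
  [[0,-0.02,-0.8],[0,0,0],0.3],
  [[0,-0.02,-0.8],[0,0,0],0.3],
  [[0,-0.02,-0.8],[0,0,0],0.3],
])

```text
time: 41.5
ee_pos: [0.5198, 0.2413, 0.2774]
tcp_rot: [-174.1, 0.0, 168.0]
wrist_force: [0.1, -0.5, -0.4]
opening: 0.0255
grasp_force: 0.0
```

```bash
python3 chk.py; python3 - <<'E'
from h import *
g=fromM([-.082,.001,.23]); plan2([(g,(180,0,78))])
E
```

```text
[ 5.13555940e-02 -1.53572295e-05  2.77352482e-01] [-1.74100446e+02  3.67879883e-02  1.68044842e+02] 0.02551627805831708 41.5
0.02 [0.0243 0.0243 0.026  0.0262]
0.03 [0.0276 0.0276 0.0278 0.0294]
0.045 [0.0322 0.0322 0.0325 0.0338]
0.115 [0.0516 0.0518 0.0527 0.0538]
0.125 [0.0558 0.06   0.0808 0.1053]
block [-0.04176665  0.00353329  0.09006678] 316
[0.0, -0.43, 0.2] [-0.05, 0.05, 1.0] 
[-0.21, -0.37, 0.18] [-0.05, 0.05, 1.0] 
[-0.38, -0.22, 0.17] [-0.05, 0.06, 1.0] <- at [0.491, 0.111, 0.23] (180, 0, 78)
```

Emit:
apply_moves([
  [[0,-0.1,0.05],[-0.01,0.01,0.25],0.4],
  [[0,-0.21,0.1],[-0.02,0.02,0.5],0.4],
  [[0,-0.32,0.15],[-0.04,0.04,0.75],0.4],
  [[0,-0.43,0.2],[-0.05,0.05,1],0.4],
  [[0,-0.43,0.2],[-0.05,0.05,1],0.4],
])

```text
time: 42.05
ee_pos: [0.5095, 0.1959, 0.2591]
tcp_rot: [-175.7, 1.1, 137.8]
wrist_force: [-0.0, 0.6, 0.3]
opening: 0.0339
grasp_force: 0.0
```

Emit:
apply_moves([
  [[-0.05,-0.1,0.05],[-0.01,0.01,0.25],0.5],
  [[-0.1,-0.19,0.09],[-0.02,0.02,0.5],0.5],
  [[-0.16,-0.28,0.14],[-0.04,0.04,0.75],0.5],
  [[-0.21,-0.37,0.18],[-0.05,0.05,1],0.5],
  [[-0.21,-0.37,0.18],[-0.05,0.05,1],0.5],
])

```text
time: 42.55
ee_pos: [0.5, 0.1539, 0.2448]
tcp_rot: [-177.9, 1.3, 108.0]
wrist_force: [0.8, -0.1, 0.6]
opening: 0.0426
grasp_force: 0.0
```

Emit:
apply_moves([
  [[-0.1,-0.05,0.04],[-0.01,0.01,0.25],0.5],
  [[-0.19,-0.11,0.08],[-0.02,0.03,0.5],0.5],
  [[-0.29,-0.16,0.13],[-0.04,0.04,0.75],0.5],
  [[-0.38,-0.22,0.17],[-0.05,0.06,1],0.5],
  [[-0.38,-0.22,0.17],[-0.05,0.06,1],0.5],
  [[-0.38,-0.22,0.17],[-0.05,0.06,1],0.5],
])

```text
time: 43.15
ee_pos: [0.4908, 0.1115, 0.2301]
tcp_rot: [-179.8, 0.0, 78.4]
wrist_force: [-0.3, 0.2, -0.2]
opening: 0.0427
grasp_force: 0.0
```

```bash
python3 - <<'E'
from h import *
o=sensors.get_obs();print(toM(pose()[0]),o['tcp_rot'],o['opening'])
im,d,K,T=snap('wrist','w7.png')
M=toM(cloud(d,K,T)); hsv=cv2.cvtColor(im,cv2.COLOR_RGB2HSV)
m=(hsv[...,2]<60)&(abs(M[...,0]+.07)<.08)&(abs(M[...,1])<.03)&(M[...,2]>.1)&(M[...,2]<.11); print('grip',M[m].mean(0),M[m].min(0),M[m].max(0))
g=(M[m].min(0)+M[m].max(0))/2
plan2([(fromM([g[0],g[1],.141]),(180,0,78))])
E
```

```text
[-0.08166609  0.00135228  0.23012376] [-1.79825805e+02  1.74119436e-04  7.83582544e+01] 0.04267246308446976
grip [-0.08137149 -0.00066401  0.10340747] [-0.09142277 -0.00993388  0.10007012] [-0.07238618  0.00890393  0.1057592 ]
[-0.0, 0.02, 0.89] [-0.01, -0.0, 0.01] <- at [0.493, 0.111, 0.141] (180, 0, 78)
```

View pics/w7.png

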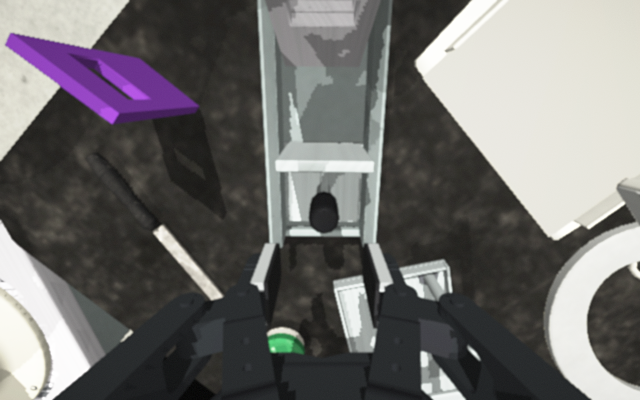

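The grip is at (323,212), between the fingers and aligned. The last plate's foot is ahead at (322,60) and the channel is clear. I'll pinch and push.

Emit:
apply_moves([
  [[0,0.02,0.4],[-0.01,0,0.01],0.5],
  [[0,0.02,0.75],[-0.01,0,0.01],0.5],
  [[0,0.02,0.89],[-0.01,0,0.01],0.5],
  [[0,0.02,0.89],[-0.01,0,0.01],0.5],
  [[0,0.02,0.89],[-0.01,0,0.01],0],
  [[0,0.02,0.89],[-0.01,0,0.01],0],
  [[0,0.02,0.89],[-0.01,0,0.01],0],
  [[0,0.02,0.89],[-0.01,0,0.01],0],
  [[0,0.02,0.89],[-0.01,0,0.01],0],
], force=80)

```text
time: 44.1
ee_pos: [0.4933, 0.1109, 0.1431]
tcp_rot: [179.7, -0.1, 77.7]
wrist_force: [0.3, 0.6, 6.7]
opening: 0.0197
grasp_force: 78.8
```

Emit:
apply_moves([
  [[0.1,0,0],[0,0,0],0],
  [[0.22,0,0],[0,0,0],0],
  [[0.34,0,0],[0,0,0],0],
  [[0.44,0,0],[0,0,0],0],
  [[0.52,0,0],[0,0,0],0],
  [[0.56,0,0],[0,0,0],0],
  [[0.56,0,0],[0,0,0],0],
])

```text
time: 44.8
ee_pos: [0.5053, 0.166, 0.1431]
tcp_rot: [179.7, -0.1, 77.7]
wrist_force: [1.0, 1.4, 5.6]
opening: 0.0197
grasp_force: 78.9
```

Emit:
apply_moves([
  [[0.03,0,0],[0,0,0],0],
  [[0.06,0,0],[0,0,0],0],
  [[0.09,0,0],[0,0,0],0],
  [[0.12,0,0],[0,0,0],0],
  [[0.15,0,0],[0,0,0],0],
  [[0.18,0,0],[0,0,0],0],
  [[0.21,0,0],[0,0,0],0],
  [[0.21,0,0],[0,0,0],0],
])

```text
time: 45.6
ee_pos: [0.5096, 0.185, 0.1432]
tcp_rot: [179.7, 0.1, 77.6]
wrist_force: [-0.3, -7.2, 9.4]
opening: 0.0193
grasp_force: 79.3
```

```bash
python3 - <<'E'
from h import *
o=sensors.get_obs();print(toM(pose()[0]),o['tcp_rot'],o['wrist_force']@MR)
E
```

```text
[-0.00584214 -0.00170592  0.14321715] [1.79683933e+02 5.81207225e-02 7.76109816e+01] [-7.08036202 -1.18539164  9.38520415]
```

Emit:
apply_moves([
  [[0.02,0,0],[0,0,0],0],
  [[0.04,0,0],[0,0,0],0],
  [[0.06,0,0],[0,0,0],0],
  [[0.08,0,0],[0,0,0],0],
  [[0.1,0,0],[0,0,0],0],
  [[0.12,0,0],[0,0,0],0],
  [[0.12,0,0],[0,0,0],0],
])

```text
time: 46.3
ee_pos: [0.5121, 0.1967, 0.1432]
tcp_rot: [179.7, 0.0, 77.6]
wrist_force: [-0.9, -8.2, 9.7]
opening: 0.0197
grasp_force: 79.3
```

Emit:
apply_moves([
  [[0.01,0,0],[0,0,0],0],
  [[0.02,0,0],[0,0,0],0],
  [[0.03,0,0],[0,0,0],0],
  [[0.04,0,0],[0,0,0],0],
  [[0.05,0,0],[0,0,0],0],
  [[0.06,0,0],[0,0,0],0],
  [[0.06,0,0],[0,0,0],0],
])

```text
time: 47.0
ee_pos: [0.5134, 0.2025, 0.1432]
tcp_rot: [179.7, 0.0, 77.6]
wrist_force: [-1.2, -8.8, 9.6]
opening: 0.0196
grasp_force: 79.3
```

```bash
python3 - <<'E'
from h import *
o=sensors.get_obs();print(toM(pose()[0]),o['tcp_rot'],o['wrist_force']@MR)
E
```

```text
[ 0.01202439 -0.00180429  0.14322029] [1.79692272e+02 4.91915424e-02 7.76059473e+01] [-8.87942401 -0.67914198  9.59309876]
```

Steady at about 9 N, with the grip at x = 12 mm. I'll continue in small steps.

Emit:
apply_moves([
  [[0.01,0,0],[0,0,0],0],
  [[0.02,0,0],[0,0,0],0],
  [[0.03,0,0],[0,0,0],0],
  [[0.04,0,0],[0,0,0],0],
  [[0.04,0,0],[0,0,0],0],
])

```text
time: 47.5
ee_pos: [0.5142, 0.2065, 0.1432]
tcp_rot: [179.7, 0.0, 77.6]
wrist_force: [-1.7, -8.5, 9.4]
opening: 0.0194
grasp_force: 79.3
```

Emit:
apply_moves([
  [[0.01,0,0],[0,0,0],0],
  [[0.02,0,0],[0,0,0],0],
  [[0.02,0,0],[0,0,0],0],
])

```text
time: 47.8
ee_pos: [0.5145, 0.2078, 0.1432]
tcp_rot: [179.7, 0.1, 77.6]
wrist_force: [-2.7, -11.7, 11.5]
opening: 0.0198
grasp_force: 79.4
```

Emit:
apply_moves([
  [[0.01,0,0],[0,0,0],0],
  [[0.02,0,0],[0,0,0],0],
  [[0.02,0,0],[0,0,0],0],
])

```text
time: 48.1
ee_pos: [0.5145, 0.2081, 0.1431]
tcp_rot: [179.7, 0.4, 77.5]
wrist_force: [-4.9, -23.6, 15.3]
opening: 0.0196
grasp_force: 79.8
```

```bash
python3 - <<'E'
from h import *
o=sensors.get_obs();print(toM(pose()[0]),o['tcp_rot'],o['wrist_force']@MR)
E
```

```text
[ 0.01775432 -0.00176761  0.14312792] [179.70084852   0.35229237  77.50767648] [-24.11900136  -0.08910035  15.31675062]
```

Emit:
apply_moves([
  [[0.01,0,0],[0,0,0],0],
  [[0.01,0,0],[0,0,0],0],
  [[0.01,0,0],[0,0,0],0],
])

```text
time: 48.4
ee_pos: [0.5146, 0.2082, 0.1432]
tcp_rot: [179.7, 0.4, 77.5]
wrist_force: [-6.7, -27.8, 16.5]
opening: 0.0196
grasp_force: 80.0
```

Emit:
apply_moves([
  [[0,0,0],[0,0,0],0.2],
  [[0,0,0],[0,0,0],0.35],
  [[0,0,0],[0,0,0],0.5],
  [[0,0,0],[0,0,0],0.5],
  [[0,0,-0.2],[0,0,0],0.5],
  [[0,0,-0.5],[0,0,0],0.5],
  [[0,0,-0.9],[0,0,0],0.5],
  [[-0.3,0,-1],[0,0,0],0.5],
  [[-0.6,0,-1],[0,0,0],0.5],
  [[-0.6,0,-1],[0,0,0],0.5],
])

```text
time: 49.4
ee_pos: [0.5012, 0.1519, 0.2421]
tcp_rot: [179.8, -0.0, 77.6]
wrist_force: [1.0, 1.2, -0.1]
opening: 0.043
grasp_force: 0.0
```

```bash
python3 - <<'E'
from h import *
o=sensors.get_obs();print(toM(pose()[0]),o['wrist_force'],o['time'])
im,d,K,T=snap('wrist','w8.png'); M=toM(cloud(d,K,T)); hsv=cv2.cvtColor(im,cv2.COLOR_RGB2HSV)
a=(abs(M[...,1])<.045)&(abs(M[...,0])<.14)
m=a&(hsv[...,2]<60)&(M[...,2]>.1)&(M[...,2]<.11); print('grip',(M[m].min(0)+M[m].max(0))/2)
k=a&(M[...,2]>.122)&(M[...,2]<.1315)&(abs(M[...,1])<.04); q=M[k]; print('tops',np.percentile(q,[2,50,98],axis=0).round(4).tolist())
for x in np.arange(.056,.112,.004):
    r=q[(abs(q[:,0]-x)<.002)]; print(round(x,3),len(r),np.percentile(r[:,1:],[3,50,97],axis=0).round(4).tolist() if len(r)>5 else '')
E
```

```text
[-0.04001192 -0.00047617  0.24208071] [ 1.03850024  1.18235231 -0.12927908] 49.4
grip [ 0.01699131 -0.00280737  0.10274463]
tops [[0.0584, -0.0293, 0.1284], [0.0738, 0.0014, 0.1305], [0.0881, 0.0321, 0.1314]]
0.056 0 
0.06 954 [[-0.0289, 0.1234], [0.0012, 0.1303], [0.031, 0.1314]]
0.064 902 [[-0.0289, 0.1292], [0.0011, 0.1305], [0.0312, 0.1314]]
0.068 912 [[-0.0276, 0.1292], [0.0017, 0.1305], [0.0323, 0.1314]]
0.072 922 [[-0.028, 0.1292], [0.0021, 0.1305], [0.032, 0.1314]]
0.076 938 [[-0.0286, 0.1292], [0.001, 0.1305], [0.0319, 0.1314]]
0.08 963 [[-0.0287, 0.1291], [0.001, 0.1304], [0.0316, 0.1314]]
0.084 1000 [[-0.0295, 0.1291], [0.0006, 0.1305], [0.0306, 0.1314]]
0.088 672 [[-0.0291, 0.1291], [0.0024, 0.1304], [0.0306, 0.1314]]
0.092 0 
0.096 0 
0.1 0 
0.104 0 
0.108 0
```

View pics/w8.png

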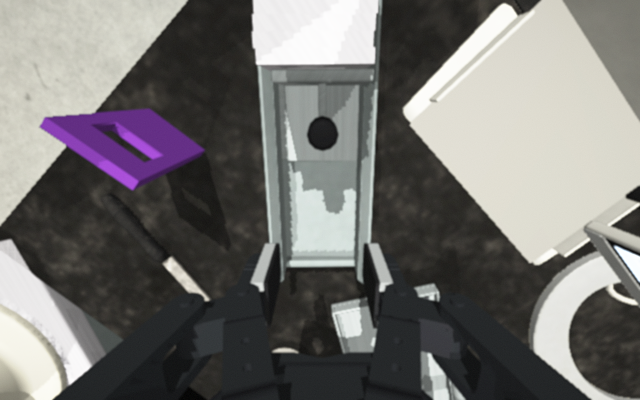

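The plate tops at (315,30) form one closed, level row. Their front edge (x≈58 mm) lines up with the block face (grip 17 + 42 mm), so the row is upright with the block against it. The gripper is clear, so I'm handing in.

```bash
python3 -c "
from h import *
print(bot.job_done())"
```

```text
the job is handed in; nothing more can be done
None
```

All four plates from the rack now stand in the magazine with the two that were there. The block went solid at about 28 N; the last wrist view, which did not reach the backstop, showed the row upright and closed, and I handed the job in at about 49 s (no verdict came back).

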